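Lock the clamp of an engraver's block

TASK

Fold the clamp frame of the engraver's block down over the brass blank, then lock it with its quarter-turn stud: press the wing head down lightly, only until you feel it come up against the sprung stop, turn it ninety degrees clockwise (seen from above) while held there, and let go so that it is caught. The catch is delicate: about 10 N of push is plenty, do not ram the stop, force a turn that is blocked or pull on the locked stud, and leave the tools and the jar around the block where they are.

Things in the scene. Friction and masses are not known exactly. Their poses are not given: they have to be found in the camera images.
- block: dark steel round block, bolted down, deck 130 x 100 mm, top 70 mm over the bench; origin under its centre; x points from thumb tab to hinge, z up. Hidden in it is the catch for the stud's crossbar, with a sprung stop below; they are spoilt by more than 10 N from the crossbar, be it by pressing too hard, by turning hard while it is still between the slot's sides, or by pulling up once caught
- clamp_hinge (a point): middle of the hinge line (its y axis) of the clamp: a flat steel frame 90 mm wide, 125 mm long, 6 mm thick, with a window over the brass blank, hinged at the block's far side. Horizontal, 72.5 mm over the bench, at the level of the clamp's underside
- tab_top (a point): centre of the top face of the clamp's thumb tab, a flat steel tongue 36 mm wide reaching 37 mm beyond the frame's front edge. 148 mm from the hinge; 78.5 mm over the bench when shut. Its axes turn with the clamp: x from tab to hinge, z out of the top face. Push down on it along its arc about the hinge: 2 to 6 N fold the clamp down
- clamp (a joint): opening angle of the clamp, rad: 0 = shut flat on the block; starts at 0.45 to 0.85 (tab raised). Friction keeps it where it is left
- wing_centre (a point): centre of the stud's wing head, a steel bar 34 mm long (its x), 9 mm thick, 24 mm tall, on a 7 mm stem along its z; on the clamp's middle line, 51 mm from the tab point towards the hinge. Stands 47 mm above the clamp's top face (125.5 mm over the bench, clamp shut, not pressed), the bar's underside 35 mm above that face; goes down with the stud when pressed
- plunger (a joint): press depth of the stud, m, 0 = up, most 0.025. Soft spring: 3 N plus 0.1 N per mm. Somewhere between 4 and 20 mm, different each time and not visible, the crossbar below comes free of its slot and can turn; 1 mm deeper the stiff stop begins (12 N per mm more), felt as a steep rise of force. A total push of 7 to 11 N is always deep enough and safe. Damped: 0.5 N more at 10 mm/s
- stud (a joint): turn of the stud, rad, growing clockwise seen from above: about 0 unlocked (bar along the clamp's length), 1.57 locked (bar across), end stop 1.70. Turning takes under 0.1 N m once deep enough. Let go within 0.15 of 1.57, the spring lifts it 2.5 mm into a notch, where it stays; between 0 and there it is not locked
- hammer_grip (a point): handle of a loose wooden-handled hammer 220 mm long lying left of the block (bystander)
- graver_grip (a point): handle of a loose graver 150 mm long lying behind the block, as seen from the robot (bystander)
- jar: small amber glass jar 48 mm wide, 55 mm tall, standing right of the block, origin at the centre of its underside (bystander)
Not all that is in view belongs to the job. Leave any orange look-alike of the block alone.

How it is judged:
By the outcome, as a careful person would: the job done as asked, in the order asked, and still so for the second after the job is handed in, with the robot touching nothing.
It also fails if it takes over 54 s, if anything falls off the work surface, if the arm or the gripper's body presses on something with over 40 N, if the wrist force passes 120 N, or if a joint passes its speed limit or range.

ROBOT

A 7-joint arm with a two-finger parallel gripper is mounted at the origin on the work surface. World frame = base frame: x ahead of the robot, y to its left, z up, the work surface at z = 0. Lengths are in m, angles in rad, forces in N, time in s.
With the tool pointing down it reaches from about 0.425 to 0.925 m from the base axis. Payload 6.8 kg.
Tool frame: the origin (TCP) lies between the finger pads; the fingertips stand 11 mm ahead of it and the grasp point (between the pads) lies 8 mm behind it (robot.tip_extent is the distance from the TCP to the fingertips, in m); x points along the fingers, y is the direction in which the jaws open and shut, and the axes are right-handed (so a half turn about x gives the same grasp; the last joint's range is limited). The gripper opens to 85 mm and grips with 20 to 120 N. Pads are 22 mm wide; open, the fingers measure 114 mm over their backs; the gripper's body (76 mm by 85 mm) begins 54 mm behind the grasp point. The pads swing forward as they close: fully open they stand 13 mm farther back than shut.
Start: joints at [-1.272, 0.477, 0.022, 1.555, -0.011, 1.109, -0.083], TCP at [0.267, 0.62, 0.207] pointing down, gripper open.
Joint ranges: [-2.96, 2.96], [-0.34, 2.1], [-1.41, 1.46], [0.24, 2.44], [-1.37, 4.51], [0.17, 1.92], [-2.96, 2.96]. Speed limits (rad/s): [2.39, 2.39, 3.14, 3.14, 3.14, 3.14, 3.14].

INTERFACE

Orientations are given as a 3x3 rotation matrix whose columns are the frame's x, y, z axes.
In Python, from cell import robot gives the robot as it stands. The module is installed in compiled form; this text tells all that it offers.
- The arm moves only by the tool drive_tool, never from a script. Its argument "moves" is a list of rows, each a list of 3 entries, a list of its own where there are three numbers: the shift along the tool's x, y, z in cm, then the turn, a rotation vector about the tool's x, y, z in degrees, then the closure in counts, from 0 (fully open) to 255 (shut). A call has 1 to 5 rows; each row is the pose to reach, as a shift and turn from the pose commanded when the call began, along the tool's axes at that moment; what a row does not reach only later rows make up. A row lasts 1/12 s, in which the tool goes at most 41.7 mm and 7.16 degrees, less where a joint would pass 70% of its speed; a pose out of reach is approached as far as the arm can. A call with a gripper value outside its range is refused whole. The fingers move at their own pace and stop on an object; "squeeze" is the grip in N (left out, the last holds). Time passes only in rows, so rows that repeat a pose let the fingers close. It gives the time, the measured TCP pose, the force and the opening at its end, in the units of the state.
- robot.state(): the state, without advancing time (a new reading comes with each control period).
- robot.camera(name): name is "scene" or "top" or "wrist"; returns a dict with "frame" (384x512x3 uint8, red, green, blue), "camera_matrix" (3x3 intrinsics, pixels), "eye" and "orientation" of the camera in the world; the wrist camera has in their place "mount" (4x4, takes a point from camera to tool coordinates, whose origin is the TCP and whose axes are the tool frame's). Camera axes: x right, y down, z forward; pixel columns grow to the right and rows downward; lengths in m; the calibration is good to about 2 mm. A picture is of the moment at which its call begins: read the wrist's pose just before it. There is no depth.
- robot.finish_job(): hands the job in, once; it reports no verdict.
Trained networks look in a picture, given as the dict that the camera call returned (one of the last four; its "shot" number tells which), for a name from the list of things; names that differ only in an ending like _2 or _b are one class to them, and where a whole thing is asked for, a point or a joint stands for the part that bears it (a point fixed in the world has none). Each returns a list of dicts, best first, with "score" (0 to 1); they miss things now and then, are a little off and sometimes report something else, mostly with a low value. They report only what shows in the picture. A call takes as long as a camera call. They do not tell look-alikes from the thing itself.
- robot.outline_of(picture, query): "mask" (384x512 bool, what is visible of it) and "rect" ([left, top, right, bottom] in pixels, round what is visible of it).
The state is a dict: "t": time; "q": joint angles; "qd": joint speeds; "tau": joint torques, N m; "tool_pos": TCP position; "orientation": TCP orientation; "force": force on the tool from outside, world axes, zero at the start; "wrist_torque": the same for the moment, N m; "gripper_width": finger opening in m.
Only numpy, scipy, OpenCV 4.12 (cv2) and the standard library are available. Lean on these libraries where they do the work, as an engineer would, in place of code of your own. Each camera call takes 0.05 s, during which the arm holds its last target.

## Working session

There is one attempt and no reset: what is moved stays moved. The work goes in short steps, Python scripts to look and compute and a tool call to move; the robot and the scene stay as the last step left them, time stands still between calls to the robot, and variables do not carry over. Pictures are saved under pics/ and viewed, and the job is handed in when it is done.

Besides the shell and the picture viewer there is one more tool, called after "Request:" as name(argument=value, ...) on one line, values as JSON. drive_tool: Moves the arm, as the interface text tells. Its arguments: {"type":"object","properties":{"moves":{"type":"array"},"squeeze":{"type":"number"}},"required":["moves"]}

```bash
mkdir -p pics
cat > h.py <<'E'
import numpy as np, cv2, pickle
from cell import robot
def snap(name,fn,scale=1.5):
    st=robot.state(); p=robot.camera(name)
    cv2.imwrite('pics/'+fn+'.png',cv2.resize(p['frame'][:,:,::-1],None,fx=scale,fy=scale))
    pickle.dump((st,p),open('pics/'+fn+'.pkl','wb'))
    return st,p
def cam(st,p):
    if 'eye' in p: return np.array(p['eye']),np.array(p['orientation'])
    T=np.eye(4);T[:3,:3]=st['orientation'];T[:3,3]=st['tool_pos'];T=T@np.array(p['mount']);return T[:3,3],T[:3,:3]
def proj(st,p,X):
    e,R=cam(st,p);c=(np.atleast_2d(X)-e)@R;u=c@np.array(p['camera_matrix']).T;return u[:,:2]/u[:,2:]
def ray(st,p,uv):
    e,R=cam(st,p);d=R@np.linalg.inv(p['camera_matrix'])@np.array([uv[0],uv[1],1.]);return e,d/np.linalg.norm(d)
def atz(st,p,uv,z):
    e,d=ray(st,p,uv);return e+d*(z-e[2])/d[2]
E
python3 - <<'E'
from h import *
s=robot.state();print(s)
for n in ['scene','top']:
    st,p=snap(n,n+'0')
    print(n,p['eye'],p['orientation'],p['camera_matrix'])
    for q in ['block','clamp','tab_top','wing_centre','stud','hammer_grip','graver_grip','jar']:
        try:
            r=robot.outline_of(p,q)
            for d in r[:3]:
                m=d['mask'];ys,xs=np.nonzero(m);print(q,round(d['score'],2),d['rect'],xs.mean().round(1),ys.mean().round(1),m.sum())
        except Exception as e: print(q,e)
E
```

```text
{'t': 0.0, 'q': array([-1.27210597,  0.47779036,  0.02235493,  1.55644742, -0.01150975,
        1.10928569, -0.08309246]), 'qd': array([-0.0015671 ,  0.00028457, -0.0004174 ,  0.0010558 ,  0.00192757,
       -0.00131488,  0.00083551]), 'tau': array([ 1.19664503e-03, -5.96454120e+01,  1.60864245e+00, -2.81201506e+01,
        1.26033343e-02,  9.27218614e-03, -3.99417024e-05]), 'tool_pos': array([0.26684598, 0.61932883, 0.20553428]), 'orientation': array([[-5.90135198e-04,  3.95652702e-01,  9.18400017e-01],
       [-1.70314382e-03,  9.18398447e-01, -3.95653120e-01],
       [-9.99998376e-01, -1.79765615e-03,  1.31874205e-04]]), 'force': array([ 0.21410503,  0.01550301, -0.74836583]), 'wrist_torque': array([-0.01581756,  0.01231404,  0.01382235]), 'gripper_width': 0.08568004037238654}
scene [1.23100132 0.29284577 0.87694388] [[-0.33291183  0.70310827 -0.62833787]
 [ 0.94279741  0.23589468 -0.23555624]
 [-0.01739998 -0.67081477 -0.74142079]] [[497.80083874   0.         256.77000761]
 [  0.         497.80083874 178.4259962 ]
 [  0.           0.           1.        ]]
block 0.87 [154.0, 126.
[... 1129 characters left out ...]
lamp 0.81 [322.1, 152.0, 367.7, 207.6] 345.8 177.0 2001
tab_top 0.92 [326.2, 147.5, 370.7, 208.1] 346.0 176.8 1925
tab_top 0.8 [188.1, 246.8, 239.2, 336.5] 211.8 291.2 2638
wing_centre 0.65 [348.8, 156.5, 354.3, 171.5] 349.8 163.9 89
wing_centre 0.5 [201.4, 295.6, 213.6, 312.3] 206.0 302.1 89
stud 0.43 [350.8, 156.2, 355.0, 176.4] 350.0 164.3 124
stud 0.41 [240.1, 123.0, 275.6, 218.8] 256.9 161.6 1374
hammer_grip 0.93 [238.3, 120.4, 276.6, 219.2] 257.3 158.6 1431
hammer_grip 0.52 [321.9, 150.8, 371.9, 206.2] 345.5 176.6 1892
graver_grip 0.74 [333.2, 103.5, 349.0, 144.8] 339.4 119.9 341
jar 0.9 [393.3, 171.3, 421.9, 197.4] 405.5 184.2 474
jar 0.44 [321.7, 148.9, 369.8, 208.1] 345.9 177.0 1914
```

View pics/scene0.png

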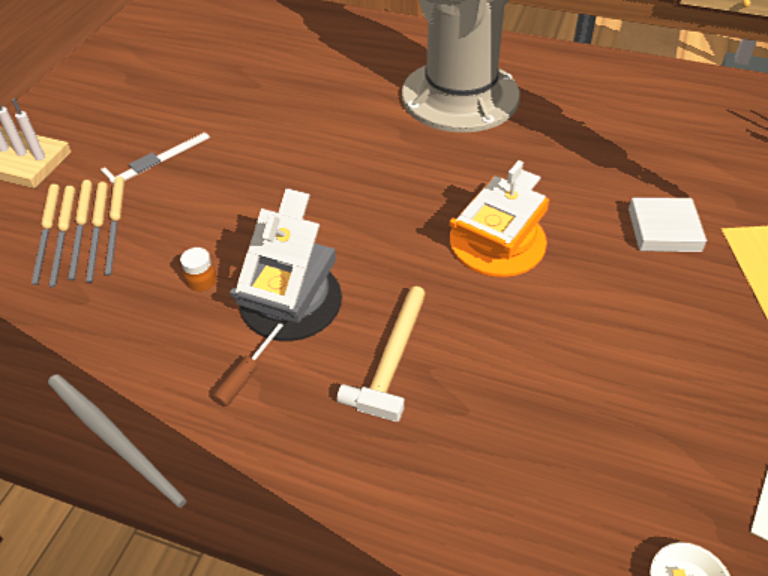

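View pics/top0.png

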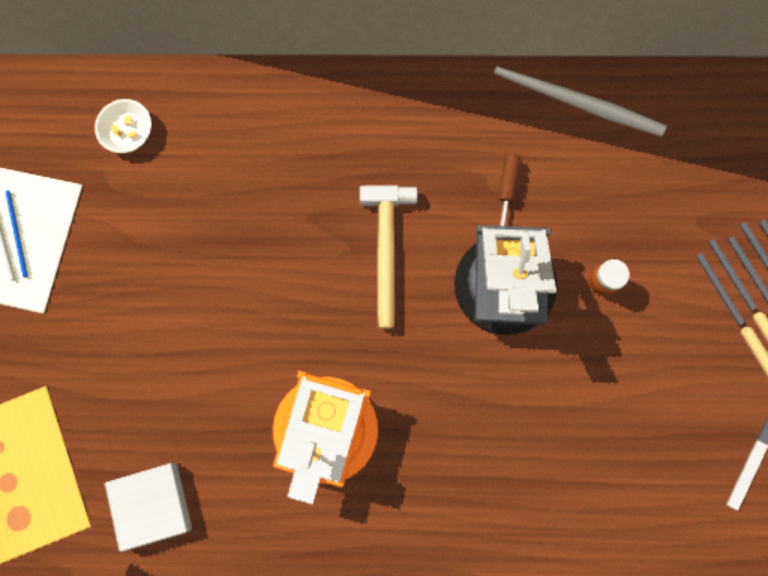

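The dark steel block is at scene (191,183) and top (338,186). The orange look-alike is at scene (334,150) and top (215,288). The hammer is at top (257,160), the graver at (339,120) and the jar at (405,184). I choose the dark block and will check it in a close crop.

Run:
```python
from h import *
for n,(a,b,c,d) in {'scene0':(130,100,250,240),'top0':(290,95,430,235)}.items():
    st,p=pickle.load(open(f'pics/{n}.pkl','rb'))
    cr=p['frame'][b:d,a:c,::-1]
    cv2.imwrite(f'pics/{n}_crop.png',cv2.resize(cr,None,fx=4.2,fy=4.2,interpolation=cv2.INTER_CUBIC))
    print(n,cr.shape)
st,p=pickle.load(open('pics/top0.pkl','rb'))
for uv in [(318,152),(366,152),(365,214.5),(318,214.5)]: print(atz(st,p,uv,.07))
```

```text
scene0 (140, 120, 3)
top0 (140, 140, 3)
[ 0.66494818 -0.05280417  0.07      ]
[ 0.66595235 -0.15680254  0.07      ]
[ 0.52899133 -0.15131713  0.07      ]
[ 0.5277166  -0.05177901  0.07      ]
```

View pics/scene0_crop.png

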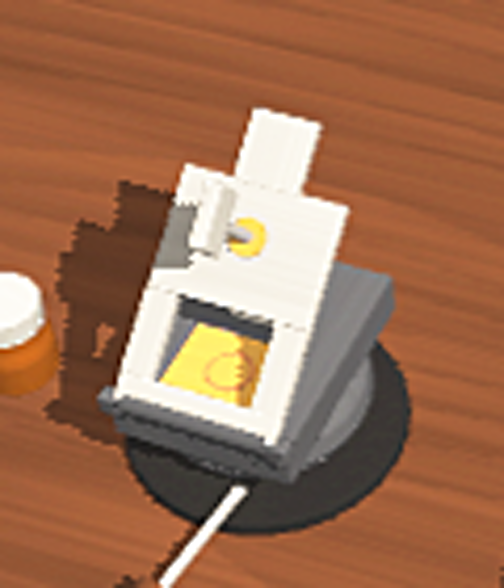

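View pics/top0_crop.png

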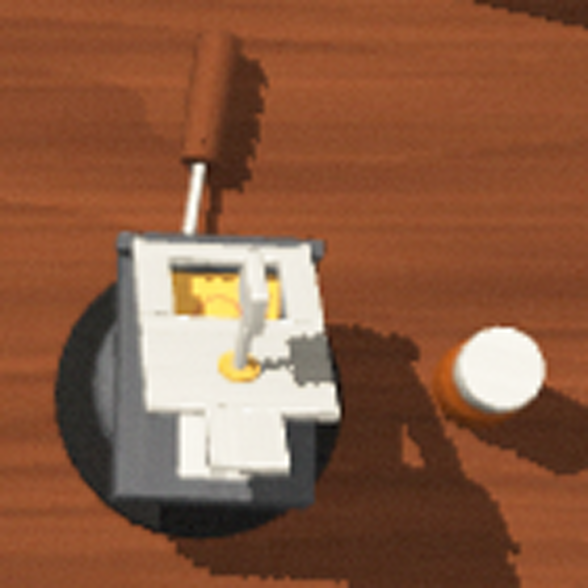

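```bash
cat > fit.py <<'E'
from h import *
from scipy.optimize import least_squares
def clampT(P):
    x,y,yaw,th=P
    c,s=np.cos(yaw),np.sin(yaw); X=np.array([c,s,0]);Y=np.array([-s,c,0]);Z=np.array([0,0,1.])
    # clamp axes: x tab->hinge
    cx=X*np.cos(th)-Z*np.sin(th); cz=Z*np.cos(th)+X*np.sin(th)
    return np.array([x,y,.0725]),np.c_[cx,Y,cz]
def pt(P,s,w,n):
    o,R=clampT(P);return o+R@np.array([-s,w,n])
if __name__=='__main__':
    S=pickle.load(open('pics/scene0.pkl','rb'));T=pickle.load(open('pics/top0.pkl','rb'))
    f=4.2
    obs=[(S,.1295,-.045,.006,185,165),(S,.1295,.045,.006,349,208),(S,.1665,-.018,.006,253,108),(S,.1665,.018,.006,321,122),
     (S,.0045,-.045,.006,115,398),(S,.0045,.045,.006,272,445),
     (T,.1295,.045,0,145,410),(T,.1295,-.045,0,338,418),(T,.1665,.018,0,210,472),(T,.1665,-.018,0,288,475)]
    off={id(S):(130,100),id(T):(290,95)}
    def res(P):
        r=[]
        for C,s,w,n,u,v in obs:
            o=off[id(C)];r+=list(proj(*C,pt(P,s,w,n))[0]-[o[0]+u/f,o[1]+v/f])
        return r
    for t0 in (.5,.8):
        r=least_squares(res,[.66,-.1,0,t0],loss='soft_l1');print(r.x,r.cost,np.array(res(r.x)).round(1).reshape(-1,2).tolist())
    P=r.x;print('tab',pt(P,.148,0,.006),'wing',pt(P,.097,0,.053),proj(*S,pt(P,.097,0,.053)),proj(*T,pt(P,.097,0,.053)))
    print('shut wing',pt([*P[:3],0],.097,0,.053))
E
python3 fit.py
```

```text
[ 0.66858923 -0.10097279 -0.00654133  0.5758763 ] 3.9320957501800287 [[-0.6, -0.2], [-0.9, -0.9], [-0.3, -0.2], [-1.0, 0.1], [-1.5, 0.3], [0.1, -0.0], [-0.7, 0.9], [-1.1, -0.2], [-0.9, 0.3], [-0.7, -0.0]]
[ 0.66858923 -0.10097279 -0.00654133  0.5758763 ] 3.9320957501801095 [[-0.6, -0.2], [-0.9, -0.9], [-0.3, -0.2], [-1.0, 0.1], [-1.5, 0.3], [0.1, -0.0], [-0.7, 0.9], [-1.1, -0.2], [-0.9, 0.3], [-0.7, -0.0]]
tab [ 0.54772935 -0.10018219  0.15812865] wing [ 0.61609716 -0.10062942  0.1697752 ] [[180.3885235  153.23054633]] [[348.57186221 163.15855675]]
shut wing [ 0.5715913  -0.10033828  0.1255    ]
```

```bash
cat >> h.py <<'E'
def to(X,yaz=None):
    s=robot.state();R=np.array(s['orientation']);d=R.T@(np.array(X)-s['tool_pos'])*100
    out=['cm',d.round(2)]
    a=np.degrees(np.arctan2(R[1,1],R[0,1]))
    print('t',round(s['t'],2),'pos',np.array(s['tool_pos']).round(4),'F',np.array(s['force']).round(2),'w',round(s['gripper_width'],4),'yaz',a.round(2),'xax',R[:,0].round(4),'\n shift cm',d.round(2),'rotx deg', None if yaz is None else round(a-yaz,2), 'q7',round(s['q'][6],3))
E
python3 -c "
from h import *
to([.53,-.1,.30],89.6)"
```

```text
t 0.9 pos [0.2671 0.6199 0.2065] F [-0.47 -0.71  0.6 ] w 0.0852 yaz 66.69 xax [ 0. -0. -1.] 
 shift cm [ -9.35 -55.71  52.63] rotx deg -22.91 q7 -0.083
```

Request:
drive_tool(moves=[[[-9.5,-28,26],[-12,0,0],255],[[-9.5,-28,26],[-12,0,0],255],[[-9.5,-28,26],[-12,0,0],255],[[-9.5,-28,26],[-12,0,0],255],[[-9.5,-28,26],[-12,0,0],255]])

```text
t: 1.32
tool_pos: [0.3352, 0.4275, 0.2572]
orientation: [[0.0, 0.196, 0.981], [0.0, 0.981, -0.196], [-1.0, 0.0, 0.0]]
force: [0.7, 0.4, 0.3]
gripper_width: 0.0254
```

```bash
python3 -c "
from h import *
to([.53,-.1,.30],89.6)"
```

```text
t 1.32 pos [0.3352 0.4275 0.2572] F [0.69 0.43 0.27] w 0.0254 yaz 78.69 xax [ 1.e-04  2.e-04 -1.e+00] 
 shift cm [ -4.29 -47.91  29.44] rotx deg -10.91 q7 0.358
```

Request:
drive_tool(moves=[[[-4.3,-47.9,29.4],[-10.9,0,0],255],[[-4.3,-47.9,29.4],[-10.9,0,0],255],[[-4.3,-47.9,29.4],[-10.9,0,0],255],[[-4.3,-47.9,29.4],[-10.9,0,0],255],[[-4.3,-47.9,29.4],[-10.9,0,0],255]])

```text
t: 1.73
tool_pos: [0.4067, 0.2334, 0.2731]
orientation: [[0.001, 0.007, 1.0], [0.001, 1.0, -0.007], [-1.0, 0.001, 0.001]]
force: [0.8, 0.2, -0.3]
gripper_width: 0.0002
```

```bash
python3 -c "
from h import *
to([.53,-.1,.30],89.6)"
```

```text
t 1.73 pos [0.4067 0.2334 0.2731] F [ 0.82  0.15 -0.29] w 0.0002 yaz 89.59 xax [ 6.e-04  8.e-04 -1.e+00] 
 shift cm [ -2.71 -33.25  12.57] rotx deg -0.01 q7 0.921
```

Request:
drive_tool(moves=[[[-2.7,-33.3,12.6],[0,0,0],255],[[-2.7,-33.3,12.6],[0,0,0],255],[[-2.7,-33.3,12.6],[0,0,0],255],[[-2.7,-33.3,12.6],[0,0,0],255],[[-2.7,-33.3,12.6],[0,0,0],255]])

```text
t: 2.15
tool_pos: [0.4787, 0.0386, 0.2889]
orientation: [[0.001, 0.007, 1.0], [0.001, 1.0, -0.007], [-1.0, 0.001, 0.001]]
force: [1.3, 0.4, 0.3]
gripper_width: -0.0
```

```bash
python3 -c "
from h import *
to([.53,-.1,.30],89.6)"
```

```text
t 2.15 pos [0.4787 0.0386 0.2889] F [1.3  0.44 0.32] w -0.0 yaz 89.59 xax [ 1.e-03  7.e-04 -1.e+00] 
 shift cm [ -1.11 -13.82   5.23] rotx deg -0.01 q7 1.383
```

Request:
drive_tool(moves=[[[2,-13.8,5.2],[0,0,0],255],[[4.5,-13.8,6.5],[0,0,0],255],[[6,-13.8,6.8],[0,0,0],255],[[6,-13.8,6.8],[0,0,0],255],[[6,-13.8,6.8],[0,0,0],255]])

```text
t: 2.57
tool_pos: [0.545, -0.105, 0.2249]
orientation: [[-0.004, 0.015, 1.0], [-0.004, 1.0, -0.015], [-1.0, -0.004, -0.004]]
force: [-0.7, -0.1, 0.5]
gripper_width: 0.0001
```

```bash
python3 -c "
from h import *
to([.548,-.1,.19],89.6)
st,p=snap('wrist','w1'); 
P=[ 0.6686,-0.101,-0.0065,0.576]
import fit
for q in [(.148,0,.006),(.097,0,.065),(.1665,.018,.006),(.1665,-.018,.006),(.1295,.045,.006)]: print(q,proj(st,p,fit.pt(P,*q))*1.5)
st,p=snap('scene','s1')
print(robot.state()['t'])
"
```

```text
t 2.57 pos [ 0.545  -0.105   0.2249] F [-0.73 -0.1   0.51] w 0.0001 yaz 89.14 xax [-0.0039 -0.0044 -1.    ] 
 shift cm [3.49 0.52 0.3 ] rotx deg -0.46 q7 1.769
(0.148, 0, 0.006) [[395.73431461 293.23119146]]
(0.097, 0, 0.065) [[396.52029037 436.7183164 ]]
(0.1665, 0.018, 0.006) [[431.09760258 270.03398581]]
(0.1665, -0.018, 0.006) [[360.91256119 270.43054148]]
(0.1295, 0.045, 0.006) [[473.90114302 313.36854139]]
2.6667
```

View pics/w1.png

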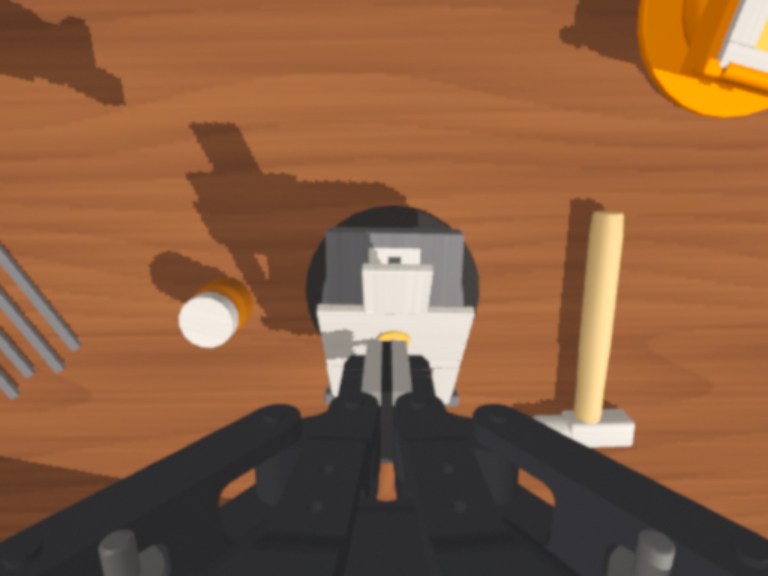

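View pics/s1.png

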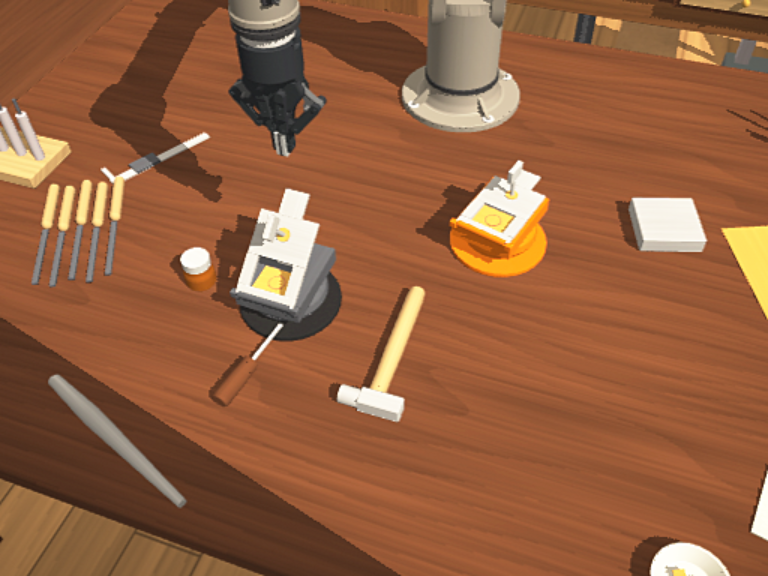

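```bash
python3 -c "
from h import *
to([.553,-.1005,.175],89.6)
"
```

```text
t 2.67 pos [ 0.545  -0.0995  0.2272] F [ 0.02  0.85 -0.31] w 0.0003 yaz 89.4 xax [-2.3e-03 -9.0e-04 -1.0e+00] 
 shift cm [ 5.22 -0.09  0.81] rotx deg -0.2 q7 1.764
```

Request:
drive_tool(moves=[[[1.5,-0.1,0.4],[-0.3,0,0],255],[[3,-0.1,0.8],[-0.3,0,0],255],[[4.5,-0.1,0.8],[-0.3,0,0],255],[[5.0,-0.1,0.8],[-0.3,0,0],255],[[5.4,-0.1,0.8],[-0.3,0,0],255]])

```text
t: 3.08
tool_pos: [0.5532, -0.0974, 0.1744]
orientation: [[-0.0, -0.0, 1.0], [0.001, 1.0, 0.0], [-1.0, 0.001, -0.0]]
force: [-0.0, 0.4, -0.0]
gripper_width: 0.0002
```

```bash
python3 -c "
from h import *
to([.540,-.1005,.147],89.6)
"
```

```text
t 3.08 pos [ 0.5532 -0.0974  0.1744] F [-0.02  0.36 -0.03] w 0.0002 yaz 90.0 xax [-2.e-04  8.e-04 -1.e+00] 
 shift cm [ 2.74 -0.31 -1.32] rotx deg 0.4 q7 1.807
```

Request:
drive_tool(moves=[[[0.5,-0.3,-0.25],[0.4,0,0],255],[[1.0,-0.3,-0.5],[0.4,0,0],255],[[1.5,-0.3,-0.75],[0.4,0,0],255],[[2.0,-0.3,-1.0],[0.4,0,0],255],[[2.5,-0.3,-1.25],[0.4,0,0],255]])

```text
t: 3.5
tool_pos: [0.5407, -0.1018, 0.1491]
orientation: [[0.0, 0.009, 1.0], [0.0, 1.0, -0.009], [-1.0, 0.0, 0.0]]
force: [0.2, 0.1, -0.6]
gripper_width: 0.0002
```

```bash
python3 -c "
from h import *
to([.530,-.1005,.119],89.6)
"
```

```text
t 3.5 pos [ 0.5407 -0.1018  0.1491] F [ 0.18  0.06 -0.61] w 0.0002 yaz 89.49 xax [ 4.e-04  1.e-04 -1.e+00] 
 shift cm [ 3.01  0.12 -1.07] rotx deg -0.11 q7 1.82
```

```bash
python3 -c "
from h import *
st,p=snap('scene','s2',1)
cv2.imwrite('pics/s2c.png',cv2.resize(p['frame'][60:240,110:290,::-1],None,fx=3.3,fy=3.3))
print(robot.state()['force'])
"
```

```text
[-1.43246865  0.63415205 -1.07516806]
```

View pics/s2c.png

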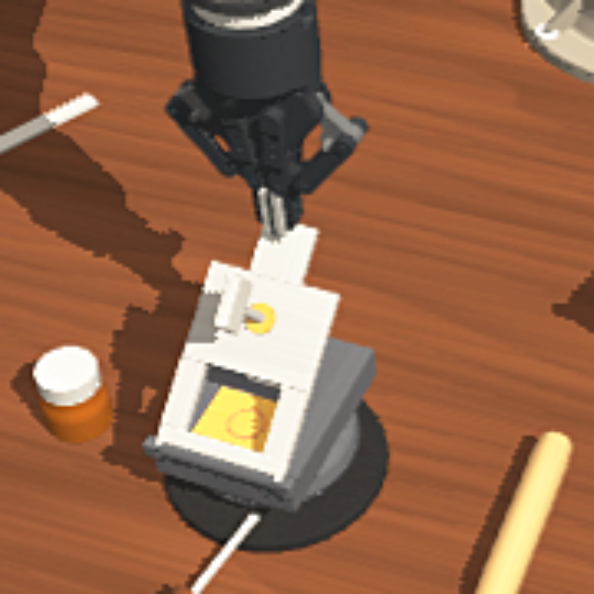

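```bash
python3 -c "
from h import *
import fit
st,p=pickle.load(open('pics/s2.pkl','rb'))
f=lambda X:((proj(st,p,X)-[110,60])*3.3).round(0).tolist()
t=np.array(st['tool_pos']);print('tip',t,f(t-[0,0,.011]))
for th in (.3,.4,.45,.5,.576,.65):
    P=[ 0.6686,-0.101,-0.0065,th]
    print(th,[f(fit.pt(P,*q))[0] for q in [(.1665,.018,.006),(.1665,-.018,.006),(.1295,.045,.006),(.1295,-.045,.006),(.0045,.045,.006)]])
"
```

```text
tip [ 0.54069353 -0.10183039  0.14912324] [[286.0, 264.0]]
0.3 [[333.0, 254.0], [284.0, 242.0], [351.0, 310.0], [227.0, 279.0], [281.0, 480.0]]
0.4 [[328.0, 243.0], [278.0, 231.0], [347.0, 302.0], [221.0, 271.0], [281.0, 480.0]]
0.45 [[324.0, 238.0], [274.0, 226.0], [344.0, 299.0], [218.0, 268.0], [281.0, 481.0]]
0.5 [[321.0, 234.0], [270.0, 222.0], [342.0, 296.0], [215.0, 265.0], [280.0, 481.0]]
0.576 [[315.0, 228.0], [264.0, 216.0], [337.0, 292.0], [209.0, 261.0], [280.0, 482.0]]
0.65 [[309.0, 224.0], [257.0, 212.0], [332.0, 290.0], [204.0, 258.0], [280.0, 482.0]]
```

```bash
python3 -c "
from h import *
st,p=pickle.load(open('pics/s2.pkl','rb'))
a=cv2.resize(p['frame'][105:165,170:230,::-1],None,fx=6.5,fy=6.5,interpolation=cv2.INTER_CUBIC)
st,p=snap('wrist','w2',1)
b=cv2.resize(p['frame'][130:330,170:370,::-1],(390,390))
cv2.imwrite('pics/c3.png',np.hstack([a,b]))
print(robot.state()['force'],robot.state()['tool_pos'])
"
```

```text
[-0.37711396  0.56246327  0.32098926] [ 0.53984147 -0.10178437  0.14851331]
```

View pics/c3.png

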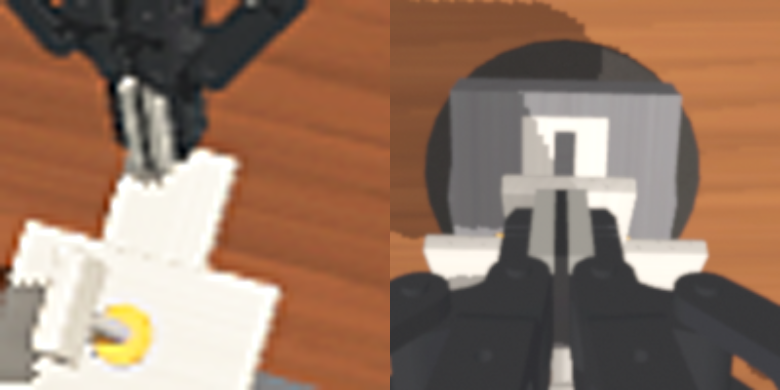

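```bash
python3 -c "
from h import *
print(robot.tip_extent)
st,p=pickle.load(open('pics/s1.pkl','rb'))
for e in (-.005,0,.011,.02): print(e,proj(st,p,np.array(st['tool_pos'])-[0,0,e])*1.5)
for dx in (-.011,.011): print(dx,proj(st,p,np.array(st['tool_pos'])-[dx,0,.011])*1.5)
st,p=pickle.load(open('pics/s2.pkl','rb'))
for e in (-.005,0,.011,.02):
  for dx in (-.011,0,.011): print(e,dx,(proj(st,p,np.array(st['tool_pos'])-[-dx,0,e])-[170,105])*6.5)
"
```

```text
0.011
-0.005 [[286.49451843 161.58695811]]
0 [[286.92235699 164.46529314]]
0.011 [[287.85259959 170.72361142]]
0.02 [[288.60265907 175.76972621]]
-0.011 [[284.47250184 175.78862361]]
0.011 [[291.18696845 165.7271231 ]]
-0.005 -0.011 [[182.66644838 170.7477533 ]]
-0.005 0 [[169.03520706 192.304639  ]]
-0.005 0.011 [[155.22547997 214.14378788]]
0 -0.011 [[184.24592287 181.91861119]]
0 0 [[170.67230813 203.47296129]]
0 0.011 [[156.92158408 225.30855378]]
0.011 -0.011 [[187.68264858 206.22490711]]
0.011 0 [[174.23416743 227.77200629]]
0.011 0.011 [[160.61155025 249.59810548]]
0.02 -0.011 [[190.45619466 225.84085487]]
0.02 0 [[177.10844637 247.38037025]]
0.02 0.011 [[163.58893993 269.19705502]]
```

```bash
python3 -c "
from h import *
st,p=pickle.load(open('pics/w1.pkl','rb'))
print(np.array(p['mount']).round(3))
R=np.array(st['orientation'])
for e in (-.03,-.01,0,.011):
  for z in (-.011,0,.011): print(e,z,proj(st,p,st['tool_pos']+R@np.array([e,0,z]))*1.5)
"
```

```text
[[ 0.001 -0.28   0.96  -0.167]
 [ 1.     0.002 -0.001  0.   ]
 [-0.001  0.96   0.28  -0.071]
 [ 0.     0.     0.     1.   ]]
-0.03 -0.011 [[386.15019377 341.83470141]]
-0.03 0 [[386.10737791 372.02661841]]
-0.03 0.011 [[386.06626275 401.01927914]]
-0.01 -0.011 [[386.2097643  320.01898032]]
-0.01 0 [[386.17068248 347.21460559]]
-0.01 0.011 [[386.13298188 373.4490938 ]]
0 -0.011 [[386.23471913 310.88010667]]
0 0 [[386.19728898 336.78627938]]
0 0.011 [[386.16111256 361.82472264]]
0.011 -0.011 [[386.25922811 301.90451032]]
0.011 0 [[386.22347058 326.52448847]]
0.011 0.011 [[386.18884567 350.36463715]]
```

Request:
drive_tool(moves=[[[0.4,0.1,-0.1],[0,0,0],255],[[0.8,0.1,-0.3],[0,0,0],255],[[1.2,0.1,-0.5],[0,0,0],255],[[1.5,0.1,-0.5],[0,0,0],255],[[1.5,0.1,-0.5],[0,0,0],255]])

```text
t: 4.02
tool_pos: [0.5355, -0.1008, 0.1336]
orientation: [[-0.001, 0.009, 1.0], [0.0, 1.0, -0.009], [-1.0, 0.0, -0.001]]
force: [0.2, 0.6, 0.7]
gripper_width: -0.0004
```

```bash
python3 -c "
from h import *
to([.530,-.1005,.119],89.6)
st,p=snap('scene','s3',1)
cv2.imwrite('pics/s3c.png',cv2.resize(p['frame'][60:240,110:290,::-1],None,fx=3.3,fy=3.3))
"
```

```text
t 4.02 pos [ 0.5355 -0.1008  0.1336] F [0.23 0.56 0.65] w -0.0004 yaz 89.49 xax [-0.001  0.    -1.   ] 
 shift cm [ 1.47  0.02 -0.54] rotx deg -0.11 q7 1.827
```

View pics/s3c.png

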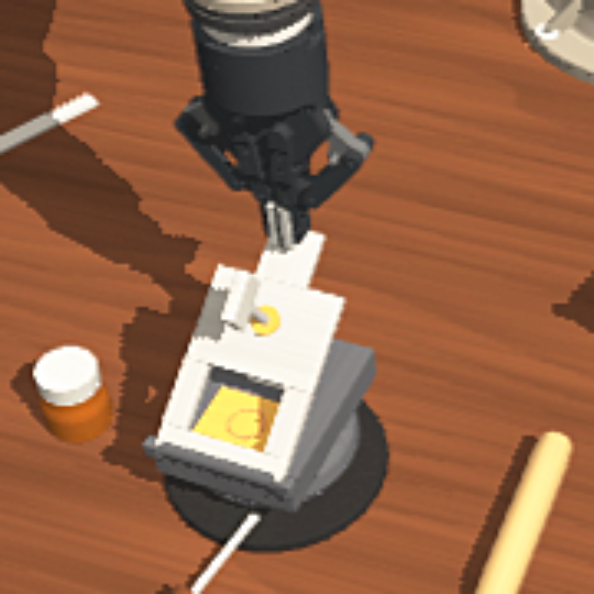

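Request:
drive_tool(moves=[[[0.6,0,-0.1],[0,0,0],255],[[1.2,0,-0.2],[0,0,0],255],[[1.8,0,-0.4],[0,0,0],255],[[2.4,0,-0.5],[0,0,0],255],[[3.0,0,-0.6],[0,0,0],255]])

```text
t: 4.48
tool_pos: [0.5294, -0.1008, 0.1035]
orientation: [[-0.001, 0.009, 1.0], [0.0, 1.0, -0.009], [-1.0, 0.0, -0.001]]
force: [-0.7, 0.6, 2.2]
gripper_width: 0.0002
```

```bash
python3 -c "
from h import *
to([.524,-.1005,.066],89.6)
st,p=snap('scene','s4',1)
cv2.imwrite('pics/s4c.png',cv2.resize(p['frame'][60:240,110:290,::-1],None,fx=3.3,fy=3.3))
"
```

```text
t 4.48 pos [ 0.5294 -0.1008  0.1035] F [-0.71  0.61  2.25] w 0.0002 yaz 89.49 xax [-7.e-04  1.e-04 -1.e+00] 
 shift cm [ 3.75  0.02 -0.54] rotx deg -0.11 q7 1.85
```

View pics/s4c.png

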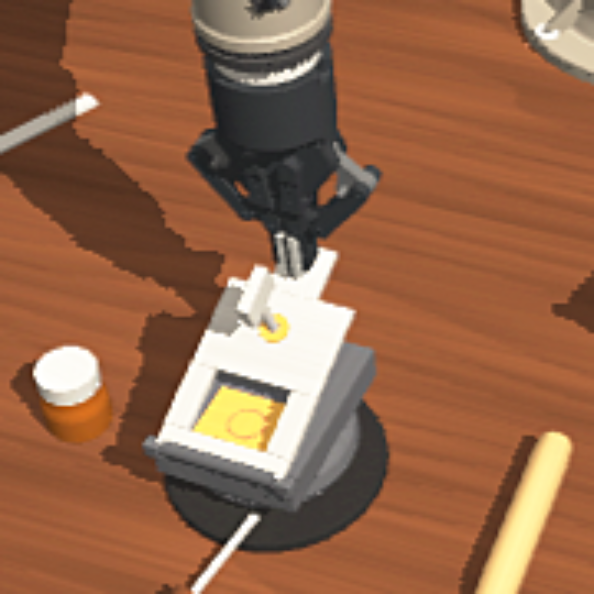

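Request:
drive_tool(moves=[[[0.3,0,-0.2],[0,-5,0],255],[[0.7,0,-0.4],[0,-10,0],255],[[1.2,0,-0.6],[0,-15,0],255],[[1.7,0,-0.8],[0,-18,0],255],[[2.1,0,-0.9],[0,-18,0],255]])

```text
t: 4.95
tool_pos: [0.5177, -0.1009, 0.0822]
orientation: [[0.308, 0.01, 0.951], [-0.003, 1.0, -0.01], [-0.951, 0.001, 0.308]]
force: [-1.2, -0.3, 1.3]
gripper_width: 0.0001
```

```bash
python3 -c "
from h import *
to([.520,-.1005,.066],89.6)
st,p=snap('scene','s5',1)
cv2.imwrite('pics/s5c.png',cv2.resize(p['frame'][60:240,110:290,::-1],None,fx=3.3,fy=3.3))
"
```

```text
t 4.95 pos [ 0.5177 -0.1009  0.0822] F [-1.21 -0.27  1.3 ] w 0.0001 yaz 89.41 xax [ 0.308  -0.0027 -0.9514] 
 shift cm [ 1.61  0.04 -0.28] rotx deg -0.19 q7 2.02
```

View pics/s5c.png

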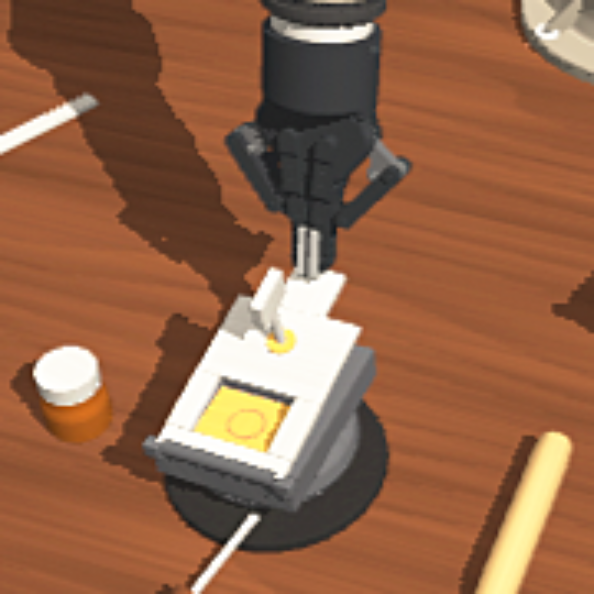

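Request:
drive_tool(moves=[[[0.3,0,-0.1],[0,0,0],255],[[0.6,0,-0.2],[0,0,0],255],[[0.9,0,-0.3],[0,0,0],255],[[1.15,0,-0.37],[0,0,0],255],[[1.4,0,-0.45],[0,0,0],255]])

```text
t: 5.42
tool_pos: [0.5215, -0.1006, 0.0683]
orientation: [[0.309, 0.008, 0.951], [-0.003, 1.0, -0.008], [-0.951, -0.0, 0.309]]
force: [0.1, -0.6, 0.6]
gripper_width: 0.0001
```

```bash
python3 -c "
from h import *
import fit
to([.520,-.1005,.066],89.6)
st,p=snap('scene','s6',1)
cv2.imwrite('pics/s6c.png',cv2.resize(p['frame'][60:240,110:290,::-1],None,fx=3.3,fy=3.3))
f=lambda X:((proj(st,p,X)-[110,60])*3.3).round(0).tolist()
for th in (0,.05,.1,.15):
    P=[ 0.6686,-0.101,-0.0065,th]
    print(th,[f(fit.pt(P,*q))[0] for q in [(.1665,.018,.006),(.1665,-.018,.006),(.1295,.045,.006),(.1295,-.045,.006),(.0045,.045,.006)]])
"
```

```text
t 5.42 pos [ 0.5215 -0.1006  0.0683] F [ 0.12 -0.65  0.61] w 0.0001 yaz 89.51 xax [ 0.3086 -0.0027 -0.9512] 
 shift cm [ 0.17  0.01 -0.21] rotx deg -0.09 q7 2.051
0 [[345.0, 297.0], [297.0, 285.0], [360.0, 342.0], [239.0, 312.0], [283.0, 478.0]]
0.05 [[343.0, 289.0], [296.0, 277.0], [359.0, 336.0], [238.0, 306.0], [283.0, 479.0]]
0.1 [[342.0, 281.0], [294.0, 269.0], [358.0, 330.0], [236.0, 300.0], [282.0, 479.0]]
0.15 [[340.0, 273.0], [292.0, 262.0], [356.0, 325.0], [234.0, 294.0], [282.0, 479.0]]
```

View pics/s6c.png

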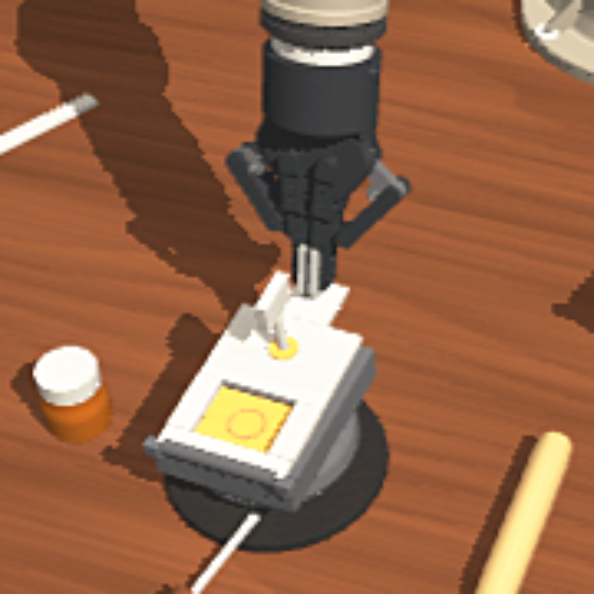

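Request:
drive_tool(moves=[[[0.2,0,-0.07],[0,0,0],255],[[0.4,0,-0.13],[0,0,0],255],[[0.6,0,-0.2],[0,0,0],255],[[0.7,0,-0.23],[0,0,0],255],[[0.8,0,-0.26],[0,0,0],255]])

```text
t: 5.88
tool_pos: [0.5208, -0.1006, 0.06]
orientation: [[0.309, 0.009, 0.951], [-0.003, 1.0, -0.008], [-0.951, 0.0, 0.309]]
force: [-0.3, -0.3, 1.8]
gripper_width: -0.0001
```

Request:
drive_tool(moves=[[[0.1,0,-0.03],[0,0,0],255],[[0.15,0,-0.05],[0,0,0],255],[[0.2,0,-0.07],[0,0,0],255]])

```text
t: 6.13
tool_pos: [0.5209, -0.1007, 0.058]
orientation: [[0.309, 0.009, 0.951], [-0.003, 1.0, -0.009], [-0.951, 0.0, 0.309]]
force: [-1.4, 0.7, 1.7]
gripper_width: 0.0001
```

Request:
drive_tool(moves=[[[0.1,0,-0.03],[0,0,0],255],[[0.15,0,-0.05],[0,0,0],255],[[0.2,0,-0.07],[0,0,0],255]])

```text
t: 6.38
tool_pos: [0.5212, -0.1007, 0.0568]
orientation: [[0.31, 0.009, 0.951], [-0.002, 1.0, -0.009], [-0.951, 0.001, 0.31]]
force: [-9.8, 1.7, 21.2]
gripper_width: -0.0001
```

```bash
python3 -c "
from h import *
st,p=snap('scene','s7',1)
cv2.imwrite('pics/s7c.png',cv2.resize(p['frame'][100:220,140:260,::-1],None,fx=5,fy=5,interpolation=cv2.INTER_CUBIC))
print(robot.state()['force'])
import fit
f=lambda X:((proj(st,p,X)-[140,100])*5).round(0).tolist()
for th in (0,.02,.04):
    P=[ 0.6686,-0.101,-0.0065,th]
    print(th,[f(fit.pt(P,*q))[0] for q in [(.1665,.018,.006),(.1665,-.018,.006),(.1295,.045,.006),(.1295,-.045,.006),(.0045,.045,.006),(.097,0,.065)]])
"
```

```text
[-8.08663413  0.91292045 17.36897788]
0 [[372.0, 250.0], [300.0, 232.0], [395.0, 319.0], [212.0, 272.0], [279.0, 525.0], [258.0, 250.0]]
0.02 [[371.0, 245.0], [299.0, 227.0], [395.0, 315.0], [212.0, 268.0], [278.0, 525.0], [256.0, 249.0]]
0.04 [[371.0, 240.0], [298.0, 222.0], [394.0, 311.0], [211.0, 265.0], [278.0, 525.0], [254.0, 248.0]]
```

View pics/s7c.png

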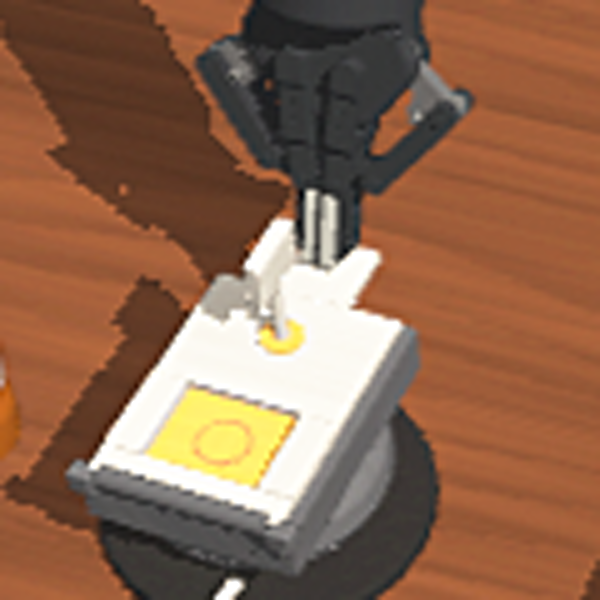

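Request:
drive_tool(moves=[[[-0.3,0,0.1],[0,0,0],255],[[-2,0,0.6],[0,0,0],255],[[-4,0,0.3],[0,0,0],255],[[-7,0,-1.0],[0,5,0],255],[[-10,0,-2.5],[0,10,0],255]])

```text
t: 6.85
tool_pos: [0.4641, -0.1011, 0.144]
orientation: [[0.134, 0.011, 0.991], [-0.003, 1.0, -0.01], [-0.991, -0.002, 0.134]]
force: [0.1, 1.4, -0.8]
gripper_width: 0.0001
```

```bash
python3 -c "
from h import *
import fit
to([.52,-.1,.2],89.6)
st,p=pickle.load(open('pics/w1.pkl','rb'))
P=[ 0.6686,-0.101,-0.0065,.576]
for dz in (0,.01,.02):
  s2=dict(st);s2['tool_pos']=st['tool_pos']+np.array([0,0,dz])
  print(dz,[(proj(s2,p,X)*1.5).round(0).tolist() for X in (fit.pt(P,.1295,.045,.006),fit.pt(P,.1295,-.045,.006),[.5385,-.05,.07],[.5385,-.15,.07])])
st,p=snap('wrist','w3')
print(robot.state()['force'],robot.state()['tool_pos'])
"
```

```text
t 6.85 pos [ 0.4641 -0.1011  0.144 ] F [ 0.14  1.43 -0.79] w 0.0001 yaz 89.38 xax [ 0.1338 -0.0031 -0.991 ] 
 shift cm [-4.8   0.16  6.29] rotx deg -0.22 q7 1.802
0 [[[474.0, 313.0]], [[317.0, 314.0]], [[463.0, 244.0]], [[325.0, 246.0]]]
0.01 [[[471.0, 308.0]], [[320.0, 308.0]], [[461.0, 241.0]], [[327.0, 243.0]]]
0.02 [[[468.0, 302.0]], [[322.0, 303.0]], [[459.0, 239.0]], [[329.0, 240.0]]]
[ 1.18862109 -1.03633489  3.70565622] [ 0.46488868 -0.10125843  0.14847069]
```

View pics/w3.png

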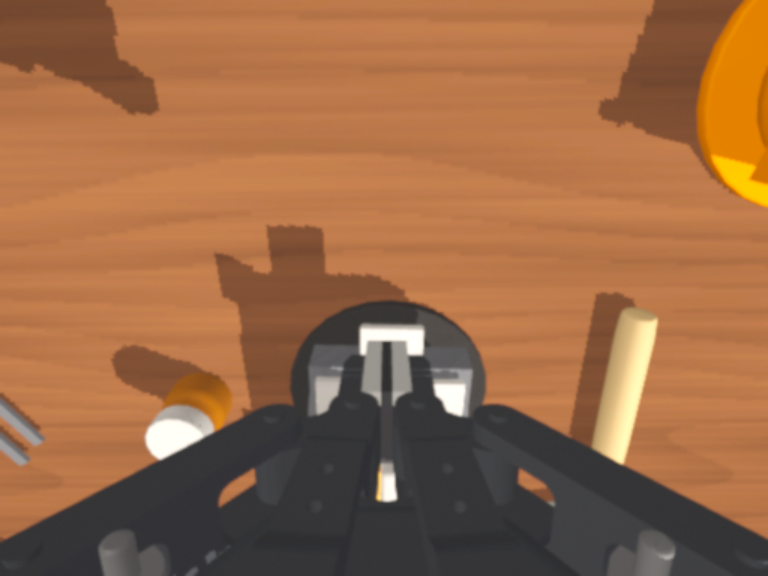

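```bash
python3 -c "
from h import *
import fit
a=[]
for n in ('top','scene'):
    st,p=snap(n,n+'8',1)
    P=[ 0.6686,-0.101,-0.0065,0]
    u=proj(st,p,fit.pt(P,.097,0,.065))[0];o=np.round(u-30).astype(int)
    print(n,[((proj(st,p,fit.pt(P,*q))[0]-o)*6.5).round().tolist() for q in [(.097,0,.065),(.080,0.0045,.065),(.08,-.0045,.065),(.114,0.0045,.065),(.114,-.0045,.065),(.097,0,.006),(.1295,.045,.006)]])
    a.append(cv2.resize(p['frame'][o[1]:o[1]+60,o[0]:o[0]+60,::-1],None,fx=6.5,fy=6.5,interpolation=cv2.INTER_CUBIC))
cv2.imwrite('pics/c8.png',np.hstack(a))
to([.5716,-.1003,.2],89.6)
"
```

```text
top [[195.0, 193.0], [180.0, 138.0], [209.0, 139.0], [181.0, 247.0], [210.0, 247.0], [164.0, 226.0], [26.0, 322.0]]
scene [[192.0, 195.0], [182.0, 233.0], [157.0, 227.0], [226.0, 163.0], [201.0, 157.0], [212.0, 319.0], [371.0, 284.0]]
t 7.0 pos [ 0.4685 -0.0999  0.1453] F [-0.47  0.54 -0.02] w 0.0 yaz 89.55 xax [ 1.445e-01 -8.000e-04 -9.895e-01] 
 shift cm [-3.92  0.05 10.99] rotx deg -0.05 q7 1.808
```

View pics/c8.png

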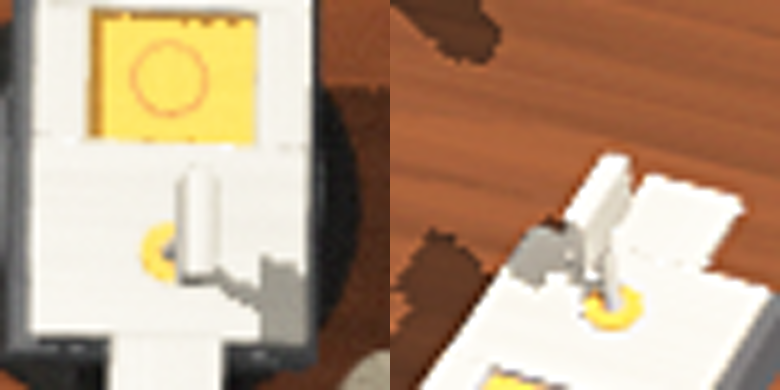

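```bash
cat > fit2.py <<'E'
from fit import *
L=.125;E=.162
S=pickle.load(open('pics/scene0.pkl','rb'));T=pickle.load(open('pics/top0.pkl','rb'))
S8=pickle.load(open('pics/scene8.pkl','rb'));T8=pickle.load(open('pics/top8.pkl','rb'))
P0=[ 0.6686,-0.101,-0.0065,0]
o=lambda C:np.round(proj(*C,pt(P0,.097,0,.065))[0]-30)
obs=[(S,1,L,-.045,.006,185,165),(S,1,L,.045,.006,349,208),(S,1,E,-.018,.006,253,108),(S,1,E,.018,.006,321,122),
 (T,1,L,.045,0,145,410),(T,1,L,-.045,0,338,418),(T,1,E,.018,0,210,472),(T,1,E,-.018,0,288,475),
 (T8,0,L,.045,.006,29,333),(T8,0,L,-.045,.006,312,343),(T8,0,.097,0,.006,166,252),
 (S8,0,.097,0,.006,222,307),(S8,0,L,.045,.006,388,285),(S8,0,E,.018,.006,355,208),(S8,0,E,-.018,.006,260,172)]
inf={id(S):((130,100),4.2),id(T):((290,95),4.2),id(S8):(o(S8),6.5),id(T8):(o(T8),6.5)}
def res(P):
    r=[]
    for C,k,s,w,n,u,v in obs:
        of,f=inf[id(C)];r+=list(proj(*C,pt([*P[:3],P[3]*k],s,w,n))[0]-[of[0]+u/f-.5,of[1]+v/f-.5])
    return r
r=least_squares(res,[.66,-.1,0,.6],loss='soft_l1');P=r.x
print(P,r.cost,np.array(res(P)).round(1).reshape(-1,2).tolist())
print('wing',pt([*P[:3],0],.097,0,.053))
for C in (T8,S8): print([((proj(*C,pt([*P[:3],0],*q))[0]-o(C)+.5)*6.5).round().tolist() for q in [(.080,0.0045,.065),(.08,-.0045,.065),(.114,0.0045,.065),(.114,-.0045,.065)]])
E
python3 fit2.py
```

```text
[ 0.66177112 -0.10286052 -0.02835424  0.62108473] 4.887628586462392 [[-0.0, -0.6], [-0.7, -0.7], [0.2, -0.6], [-0.6, -0.0], [-0.2, 0.6], [-0.5, 0.5], [-0.6, -0.2], [-0.3, -0.2], [-0.3, -0.6], [-1.1, -0.4], [0.1, -0.3], [0.3, 0.2], [-1.6, 0.1], [-0.7, -2.0], [-0.3, -0.2]]
wing [ 0.5648101  -0.10011052  0.1255    ]
[[184.0, 163.0], [213.0, 164.0], [182.0, 272.0], [212.0, 273.0]]
[[194.0, 222.0], [169.0, 215.0], [239.0, 154.0], [215.0, 147.0]]
```

```bash
python3 -c "
from h import *
to([.565,-.1,.17],89)
"
```

```text
t 7.0 pos [ 0.4685 -0.0999  0.1453] F [-0.47  0.54 -0.02] w 0.0 yaz 89.55 xax [ 1.445e-01 -8.000e-04 -9.895e-01] 
 shift cm [-1.05  0.07  9.91] rotx deg 0.55 q7 1.808
```

Request:
drive_tool(moves=[[[-2.5,0,2.0],[0,4,0],130],[[-2.0,0,6.0],[0.5,8,0],130],[[-1.0,0.1,9.9],[0.5,8.3,0],130],[[-1.0,0.1,9.9],[0.5,8.3,0],130],[[-1.0,0.1,9.9],[0.5,8.3,0],130]])

```text
t: 7.42
tool_pos: [0.5644, -0.0995, 0.1642]
orientation: [[-0.007, 0.016, 1.0], [-0.0, 1.0, -0.016], [-1.0, -0.0, -0.007]]
force: [-1.5, -0.7, -0.9]
gripper_width: 0.0419
```

```bash
python3 -c "
from h import *
st,p=snap('wrist','w9')
to([.565,-.1,.1],89)
R=np.array(st['orientation'])
for X in ([.565-.017,-.1,.1375],[.565+.017,-.1,.1375],[.565,-.1,.1135]): print(proj(st,p,X)*1.5)
for e in (-.045,-.035,-.025): print(e,[(proj(st,p,st['tool_pos']+R@np.array([e,y,-.011]))*1.5).round().tolist() for y in (-.02,.02)])
snap('scene','s9'); print(robot.state()['t'])
"
```

```text
t 7.47 pos [ 0.5626 -0.1001  0.1647] F [-0.41 -0.79 -0.67] w 0.0418 yaz 89.01 xax [-7.5e-03  2.0e-04 -1.0e+00] 
 shift cm [6.47 0.01 0.29] rotx deg 0.01 q7 1.827
[[384.57962283 279.60552082]]
[[385.70149856 349.64221881]]
[[385.32319717 299.21602799]]
-0.045 [[[319.0, 362.0]], [[453.0, 362.0]]]
-0.035 [[[323.0, 348.0]], [[449.0, 348.0]]]
-0.025 [[[327.0, 336.0]], [[445.0, 336.0]]]
7.5167
```

View pics/w9.png

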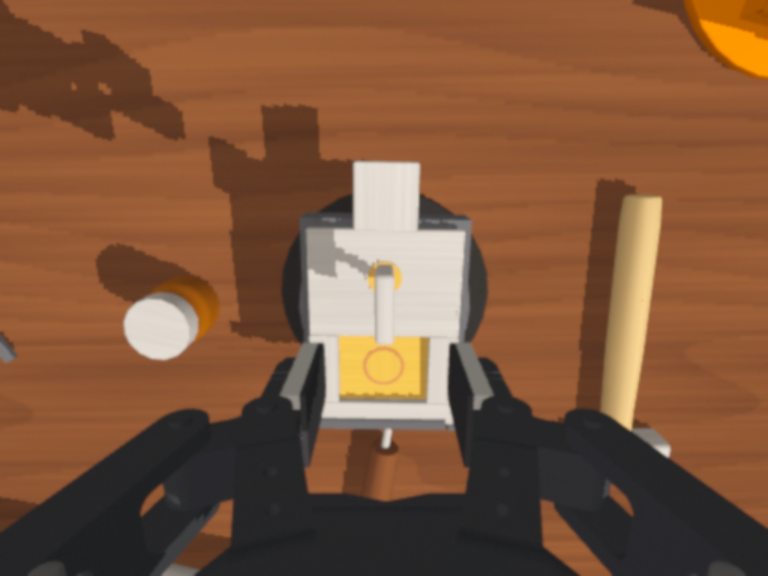

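View pics/s9.png

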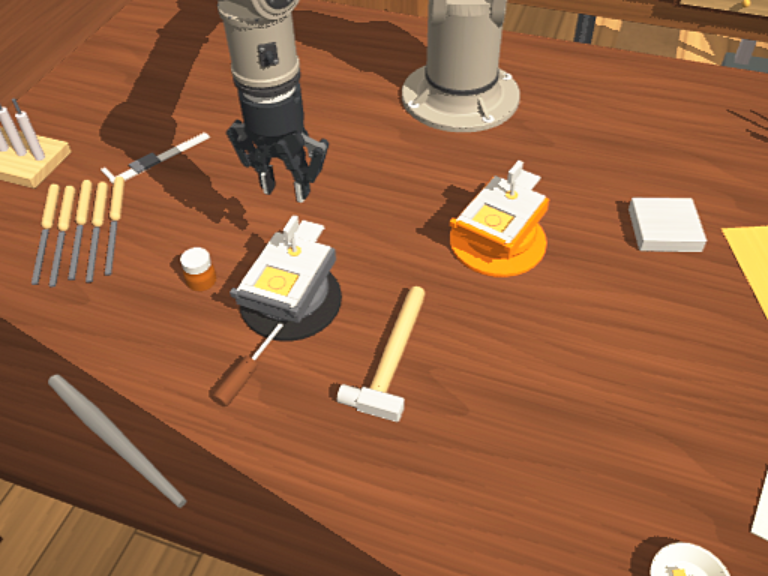

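```bash
python3 -c "
from h import *
st,p=snap('wrist','w10',1)
to([.565,-.1,.1],89)
cv2.imwrite('pics/w10c.png',cv2.resize(p['frame'][100:240,190:330,::-1],None,fx=4.2,fy=4.2,interpolation=cv2.INTER_CUBIC))
from fit import pt
P=[.66177,-.10286,-.02835,0]
for q in [(.162,.018,.006),(.162,-.018,.006),(.125,.045,.006),(.125,-.045,.006),(.097,0,.006),(.08,.0045,.065),(.08,-.0045,.065),(.114,.0045,.065),(.114,-.0045,.065)]: print(q,((proj(st,p,pt(P,*q))[0]-[190,100]+.5)*4.2).round())
"
```

```text
t 7.57 pos [ 0.5614 -0.1005  0.166 ] F [-0.44 -0.43  0.13] w 0.0418 yaz 88.94 xax [-0.0067  0.001  -1.    ] 
 shift cm [6.59 0.05 0.4 ] rotx deg -0.06 q7 1.827
(0.162, 0.018, 0.006) [383.  60.]
(0.162, -0.018, 0.006) [199.  58.]
(0.125, 0.045, 0.006) [510. 248.]
(0.125, -0.045, 0.006) [ 68. 243.]
(0.097, 0, 0.006) [287. 378.]
(0.08, 0.0045, 0.065) [313. 572.]
(0.08, -0.0045, 0.065) [260. 572.]
(0.114, 0.0045, 0.065) [317. 378.]
(0.114, -0.0045, 0.065) [261. 378.]
```

View pics/w10c.png

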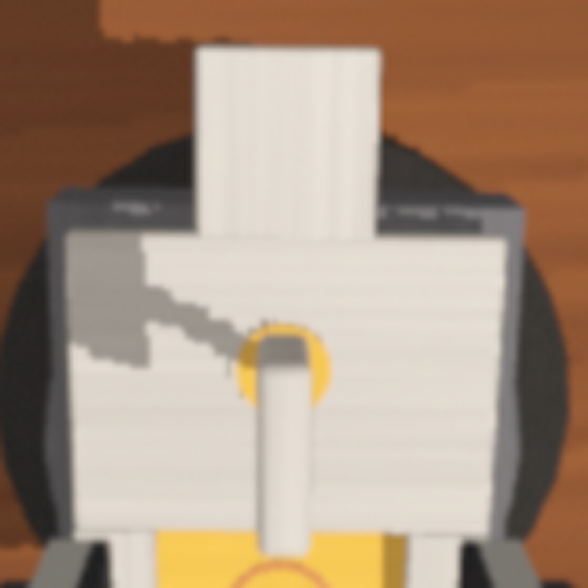

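Request:
drive_tool(moves=[[[2.0,0,0.2],[0,-0.4,0],130],[[4.0,0,0.2],[0,-0.4,0],130],[[6.0,0,0.2],[0,-0.4,0],130],[[7.0,0,0.2],[0,-0.4,0],130],[[7.0,0,0.2],[0,-0.4,0],130]])

```text
t: 7.98
tool_pos: [0.562, -0.0999, 0.0952]
orientation: [[-0.002, 0.018, 1.0], [0.001, 1.0, -0.018], [-1.0, 0.001, -0.002]]
force: [-0.6, 0.7, -0.1]
gripper_width: 0.0419
```

```bash
python3 -c "
from h import *
to([.5635,-.1,.084],89)
st,p=snap('scene','s11',1)
to([.5635,-.1,.084],89)
cv2.imwrite('pics/s11c.png',cv2.resize(p['frame'][80:200,130:250,::-1],None,fx=5,fy=5,interpolation=cv2.INTER_CUBIC))
"
```

```text
t 7.98 pos [ 0.562  -0.0999  0.0952] F [-0.63  0.72 -0.07] w 0.0419 yaz 88.96 xax [-0.0019  0.0012 -1.    ] 
 shift cm [ 1.12 -0.01  0.15] rotx deg -0.04 q7 1.878
t 8.03 pos [ 0.5632 -0.1001  0.0966] F [ 0.41 -0.57  0.11] w 0.0414 yaz 88.95 xax [ 1.e-04  1.e-03 -1.e+00] 
 shift cm [1.26 0.01 0.03] rotx deg -0.05 q7 1.877
```

View pics/s11c.png

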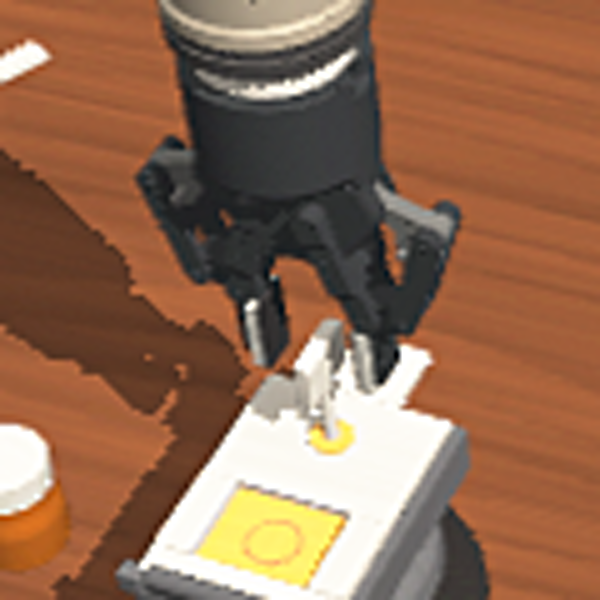

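```bash
python3 -c "
from h import *
st,p=pickle.load(open('pics/s11.pkl','rb'))
for x in (.553,.564,.575):
  for z in (.1135,.1235,.1375): print(x,z,[((proj(st,p,[x,y,z])[0]-[130,80]+.5)*5).round().tolist() for y in (-.121,-.1,-.079)])
"
```

```text
0.553 0.1135 [[291.0, 353.0], [335.0, 363.0], [379.0, 374.0]]
0.553 0.1235 [[288.0, 336.0], [332.0, 347.0], [377.0, 358.0]]
0.553 0.1375 [[284.0, 313.0], [329.0, 323.0], [374.0, 334.0]]
0.564 0.1135 [[280.0, 369.0], [324.0, 380.0], [369.0, 391.0]]
0.564 0.1235 [[278.0, 353.0], [322.0, 364.0], [367.0, 375.0]]
0.564 0.1375 [[273.0, 330.0], [318.0, 341.0], [363.0, 352.0]]
0.575 0.1135 [[270.0, 386.0], [314.0, 398.0], [359.0, 409.0]]
0.575 0.1235 [[267.0, 370.0], [311.0, 381.0], [356.0, 392.0]]
0.575 0.1375 [[262.0, 347.0], [308.0, 358.0], [353.0, 369.0]]
```

Request:
drive_tool(moves=[[[0.5,0,0.0],[0,0,0],130],[[1.0,0,0.0],[0,0,0],130],[[1.0,0,0.0],[0,0,0],130]])

```text
t: 8.28
tool_pos: [0.5645, -0.0999, 0.087]
orientation: [[0.002, 0.018, 1.0], [0.001, 1.0, -0.018], [-1.0, 0.001, 0.002]]
force: [-0.5, -1.0, 0.8]
gripper_width: 0.0419
```

```bash
python3 -c "
from h import *
to([.564,-.1,.086],89)
"
```

```text
t 8.28 pos [ 0.5645 -0.0999  0.087 ] F [-0.51 -0.96  0.75] w 0.0419 yaz 89.0 xax [ 2.e-03  8.e-04 -1.e+00] 
 shift cm [ 0.1  -0.01 -0.05] rotx deg -0.0 q7 1.885
```

Request:
drive_tool(moves=[[[0,0,0],[0,0,0],200],[[0,0,0],[0,0,0],255],[[0,0,0],[0,0,0],255],[[0,0,0],[0,0,0],255],[[0,0,0],[0,0,0],255]], squeeze=25)

```text
t: 8.7
tool_pos: [0.5648, -0.1005, 0.0875]
orientation: [[0.003, 0.018, 1.0], [0.0, 1.0, -0.018], [-1.0, 0.0, 0.003]]
force: [-0.8, -1.5, 2.5]
gripper_width: 0.0084
```

Request:
drive_tool(moves=[[[0,0,0],[0,0,0],255],[[0,0,0],[0,0,0],255]])

```text
t: 8.87
tool_pos: [0.5648, -0.1005, 0.0873]
orientation: [[0.003, 0.018, 1.0], [0.0, 1.0, -0.018], [-1.0, 0.0, 0.003]]
force: [0.2, -2.0, 2.6]
gripper_width: 0.0086
```

```bash
python3 -c "
from h import *
st,p=snap('scene','s12',1)
to([.564,-.1,.086],89)
print(robot.state()['wrist_torque'])
cv2.imwrite('pics/s12c.png',cv2.resize(p['frame'][80:200,130:250,::-1],None,fx=5,fy=5,interpolation=cv2.INTER_CUBIC))
"
```

```text
t 8.92 pos [ 0.5648 -0.1005  0.0873] F [-0.21 -2.84  1.89] w 0.0082 yaz 88.98 xax [ 2.4e-03  1.0e-04 -1.0e+00] 
 shift cm [ 0.13  0.04 -0.08] rotx deg -0.02 q7 1.885
[-0.53976178 -0.05099165  0.03315402]
```

View pics/s12c.png

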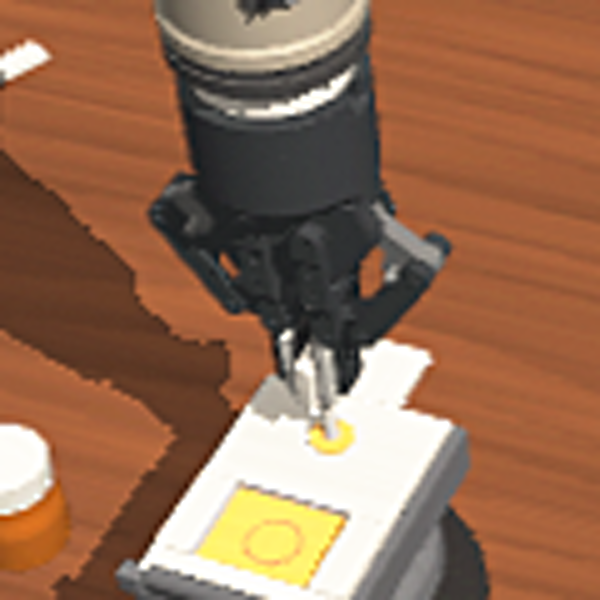

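Request:
drive_tool(moves=[[[0.1,-0.02,0],[0,0,0],255],[[0.2,-0.02,0],[0,0,0],255],[[0.3,-0.02,0],[0,0,0],255],[[0.4,-0.02,0],[0,0,0],255],[[0.4,-0.02,0],[0,0,0],255]])

```text
t: 9.33
tool_pos: [0.5648, -0.1005, 0.0829]
orientation: [[0.002, 0.018, 1.0], [0.0, 1.0, -0.018], [-1.0, 0.0, 0.002]]
force: [0.3, -3.0, 2.0]
gripper_width: 0.0087
```

Request:
drive_tool(moves=[[[0.04,0,0],[0,0,0],255],[[0.08,0,0],[0,0,0],255],[[0.08,0,0],[0,0,0],255]])

```text
t: 9.58
tool_pos: [0.5647, -0.1005, 0.0822]
orientation: [[0.002, 0.018, 1.0], [0.0, 1.0, -0.018], [-1.0, 0.0, 0.002]]
force: [1.0, -2.7, 3.0]
gripper_width: 0.0086
```

Request:
drive_tool(moves=[[[0.04,-0.02,0],[0,0,0],255],[[0.08,-0.02,0],[0,0,0],255],[[0.08,-0.02,0],[0,0,0],255]])

```text
t: 9.83
tool_pos: [0.5647, -0.1004, 0.0815]
orientation: [[0.002, 0.018, 1.0], [0.001, 1.0, -0.018], [-1.0, 0.001, 0.002]]
force: [0.7, -2.0, 2.3]
gripper_width: 0.0085
```

```bash
python3 -c "
from h import *
st,p=snap('scene','s13',1)
to([.564,-.1,.086],89)
cv2.imwrite('pics/s13c.png',cv2.resize(p['frame'][80:200,130:250,::-1],None,fx=5,fy=5,interpolation=cv2.INTER_CUBIC))
"
```

```text
t 9.88 pos [ 0.5648 -0.1004  0.0815] F [ 0.56 -2.57  3.07] w 0.0087 yaz 88.99 xax [ 2.2e-03  5.0e-04 -1.0e+00] 
 shift cm [-0.45  0.04 -0.08] rotx deg -0.01 q7 1.89
```

View pics/s13c.png

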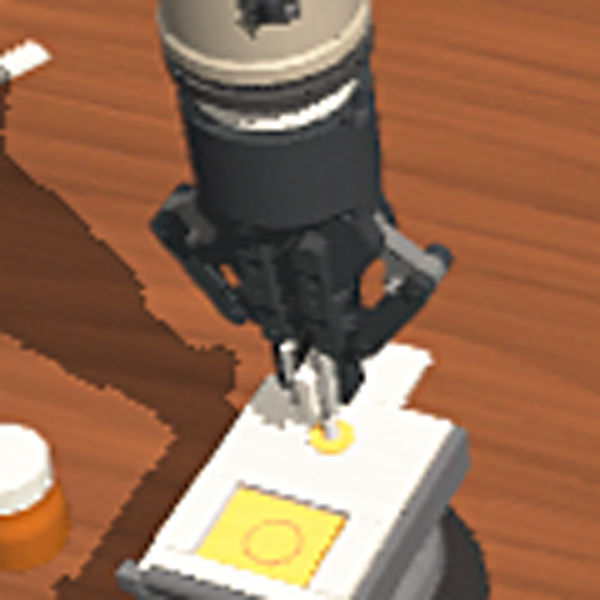

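Request:
drive_tool(moves=[[[0.05,-0.01,0],[0,0,0],255],[[0.1,-0.01,0],[0,0,0],255],[[0.1,-0.01,0],[0,0,0],255]])

```text
t: 10.13
tool_pos: [0.5648, -0.1005, 0.0804]
orientation: [[0.002, 0.017, 1.0], [0.001, 1.0, -0.017], [-1.0, 0.001, 0.002]]
force: [1.3, -2.1, 2.8]
gripper_width: 0.0086
```

Request:
drive_tool(moves=[[[0.04,0,0],[0,0,0],255],[[0.08,0,0],[0,0,0],255],[[0.08,0,0],[0,0,0],255]])

```text
t: 10.38
tool_pos: [0.5647, -0.1005, 0.0796]
orientation: [[0.002, 0.018, 1.0], [0.001, 1.0, -0.018], [-1.0, 0.001, 0.002]]
force: [2.5, -2.7, 2.6]
gripper_width: 0.0087
```

Request:
drive_tool(moves=[[[0.04,0,0],[0,0,0],255],[[0.08,0,0],[0,0,0],255],[[0.08,0,0],[0,0,0],255]])

```text
t: 10.63
tool_pos: [0.5647, -0.1004, 0.0788]
orientation: [[0.002, 0.017, 1.0], [0.001, 1.0, -0.017], [-1.0, 0.001, 0.002]]
force: [2.5, -1.4, 3.1]
gripper_width: 0.0086
```

Request:
drive_tool(moves=[[[0.04,0,0],[0,0,0],255],[[0.08,0,0],[0,0,0],255],[[0.08,0,0],[0,0,0],255]])

```text
t: 10.88
tool_pos: [0.5647, -0.1005, 0.078]
orientation: [[0.002, 0.018, 1.0], [0.001, 1.0, -0.018], [-1.0, 0.001, 0.002]]
force: [3.0, -3.3, 4.0]
gripper_width: 0.0088
```

Request:
drive_tool(moves=[[[0.04,0,0.01],[0,0,0],255],[[0.08,0,0.02],[0,0,0],255],[[0.08,0,0.02],[0,0,0],255]])

```text
t: 11.13
tool_pos: [0.5647, -0.1005, 0.0771]
orientation: [[0.002, 0.018, 1.0], [0.001, 1.0, -0.018], [-1.0, 0.001, 0.002]]
force: [2.9, -2.1, 2.8]
gripper_width: 0.0086
```

Request:
drive_tool(moves=[[[0.04,0,0.01],[0,0,0],255],[[0.08,0,0.02],[0,0,0],255],[[0.08,0,0.02],[0,0,0],255]])

```text
t: 11.38
tool_pos: [0.5647, -0.1005, 0.0763]
orientation: [[0.001, 0.018, 1.0], [0.001, 1.0, -0.018], [-1.0, 0.001, 0.001]]
force: [2.1, -1.5, 3.4]
gripper_width: 0.0083
```

Request:
drive_tool(moves=[[[0.04,0,0.01],[0,0,0],255],[[0.08,0,0.02],[0,0,0],255],[[0.08,0,0.02],[0,0,0],255]])

```text
t: 11.63
tool_pos: [0.5648, -0.1005, 0.0754]
orientation: [[0.001, 0.018, 1.0], [0.001, 1.0, -0.018], [-1.0, 0.001, 0.001]]
force: [0.5, -2.7, 3.8]
gripper_width: 0.0084
```

Request:
drive_tool(moves=[[[0.04,0,0],[0,0,0],255],[[0.08,0,0],[0,0,0],255],[[0.08,0,0],[0,0,0],255]])

```text
t: 11.88
tool_pos: [0.5648, -0.1005, 0.0746]
orientation: [[0.001, 0.018, 1.0], [0.001, 1.0, -0.018], [-1.0, 0.001, 0.001]]
force: [0.2, -2.5, 3.5]
gripper_width: 0.0087
```

Request:
drive_tool(moves=[[[0.04,0,0],[0,0,0],255],[[0.08,0,0],[0,0,0],255],[[0.08,0,0],[0,0,0],255]])

```text
t: 12.13
tool_pos: [0.5648, -0.1005, 0.0739]
orientation: [[0.001, 0.018, 1.0], [0.001, 1.0, -0.018], [-1.0, 0.001, 0.001]]
force: [-0.1, -2.2, 4.0]
gripper_width: 0.0085
```

```bash
python3 -c "
from h import *
st,p=snap('scene','s14',1)
to([.564,-.1,.086],89)
cv2.imwrite('pics/s14c.png',cv2.resize(p['frame'][130:185,170:225,::-1],None,fx=9,fy=9,interpolation=cv2.INTER_CUBIC))
"
```

```text
t 12.18 pos [ 0.5648 -0.1005  0.0739] F [ 0.53 -1.27  3.54] w 0.0084 yaz 88.99 xax [ 1.1e-03  7.0e-04 -1.0e+00] 
 shift cm [-1.21  0.05 -0.08] rotx deg -0.01 q7 1.896
```

View pics/s14c.png

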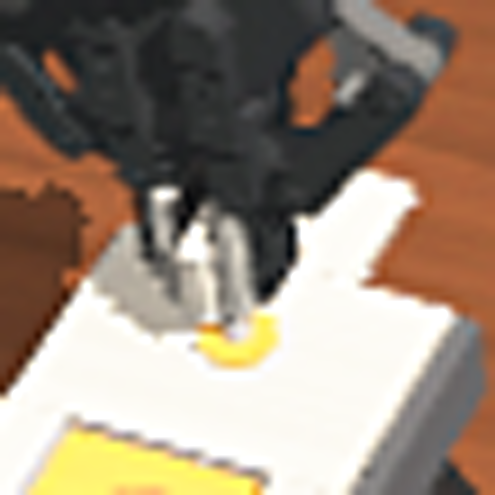

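Request:
drive_tool(moves=[[[0.04,0,0],[0,0,0],255],[[0.08,0,0],[0,0,0],255],[[0.08,0,0],[0,0,0],255]])

```text
t: 12.43
tool_pos: [0.5648, -0.1005, 0.0731]
orientation: [[0.001, 0.018, 1.0], [0.001, 1.0, -0.018], [-1.0, 0.001, 0.001]]
force: [-0.0, -1.8, 3.9]
gripper_width: 0.0085
```

Request:
drive_tool(moves=[[[0.04,0,0],[0,0,0],255],[[0.08,0,0],[0,0,0],255],[[0.08,0,0],[0,0,0],255]])

```text
t: 12.68
tool_pos: [0.5649, -0.1005, 0.0724]
orientation: [[0.001, 0.018, 1.0], [0.001, 1.0, -0.018], [-1.0, 0.001, 0.001]]
force: [-2.0, -1.4, 5.0]
gripper_width: 0.008
```

```bash
python3 -c "
from h import *
s=robot.state(); print(s['force'],s['tool_pos'])
"
```

```text
[-2.00093588 -1.36705439  4.98488494] [ 0.56489456 -0.10049124  0.07235535]
```

Request:
drive_tool(moves=[[[0.02,0,0],[0,0,0],255],[[0.04,0,0],[0,0,0],255],[[0.04,0,0],[0,0,0],255]])

```text
t: 12.93
tool_pos: [0.5649, -0.1005, 0.0722]
orientation: [[0.001, 0.018, 1.0], [0.001, 1.0, -0.018], [-1.0, 0.001, 0.001]]
force: [-2.0, -1.6, 6.9]
gripper_width: 0.0084
```

Request:
drive_tool(moves=[[[0.02,0,0],[0,0,0],255],[[0.02,0,0],[0,0,0],255],[[0.02,0,0],[0,0,0],255]])

```text
t: 13.18
tool_pos: [0.5649, -0.1005, 0.0721]
orientation: [[0.001, 0.018, 1.0], [0.001, 1.0, -0.018], [-1.0, 0.001, 0.001]]
force: [-3.2, -1.4, 7.8]
gripper_width: 0.0086
```

```bash
python3 -c "
from h import *
st,p=snap('scene','s15',1)
s=robot.state(); print(s['force'],s['tool_pos'],s['wrist_torque'],s['q'])
"
```

```text
[-2.11571205 -1.03882134  8.84946672] [ 0.56492815 -0.10052459  0.07209572] [-0.24189938  0.5520435   0.01241499] [-0.26381414  0.50766112  0.43361577  1.93880045 -0.30339283  0.75733653
  1.89725869]
```

Request:
drive_tool(moves=[[[0,0,0],[2,0,0],255],[[0,0,0],[4,0,0],255],[[0,0,0],[6,0,0],255]])

```text
t: 13.48
tool_pos: [0.5649, -0.1007, 0.0721]
orientation: [[0.001, 0.124, 0.992], [0.001, 0.992, -0.124], [-1.0, 0.001, 0.001]]
force: [-2.9, -1.4, 7.3]
gripper_width: 0.0086
```

```bash
python3 -c "
from h import *
s=robot.state(); print(s['wrist_torque']); to([.5649,-.1005,.0721],89)
"
```

```text
[-0.36474781  0.56980745  0.00817648]
t 13.48 pos [ 0.5649 -0.1007  0.0721] F [-2.94 -1.42  7.33] w 0.0086 yaz 82.89 xax [ 1.4e-03  7.0e-04 -1.0e+00] 
 shift cm [ 0.    0.02 -0.  ] rotx deg -6.11 q7 1.81
```

Request:
drive_tool(moves=[[[0,0,0],[3,0,0],255],[[0,0,0],[6,0,0],255],[[0,0,0],[9,0,0],255],[[0,0,0],[12,0,0],255]])

```text
t: 13.82
tool_pos: [0.5649, -0.101, 0.0721]
orientation: [[0.001, 0.328, 0.945], [0.0, 0.945, -0.328], [-1.0, 0.001, 0.001]]
force: [-2.8, -1.5, 7.1]
gripper_width: 0.0087
```

```bash
python3 -c "
from h import *
s=robot.state(); print(s['wrist_torque']); to([.5649,-.1005,.0721],89)
"
```

```text
[-0.4914558   0.64135819  0.09657958]
t 13.82 pos [ 0.5649 -0.101   0.0721] F [-2.8  -1.48  7.07] w 0.0087 yaz 70.83 xax [ 1.4e-03  4.0e-04 -1.0e+00] 
 shift cm [ 0.    0.05 -0.01] rotx deg -18.17 q7 1.638
```

Request:
drive_tool(moves=[[[0,-0.01,0],[4,0,0],255],[[0,-0.02,0],[8,0,0],255],[[0,-0.03,-0.01],[12,0,0],255],[[0,-0.04,-0.01],[16,0,0],255],[[0,-0.05,-0.01],[20,0,0],255]])

```text
t: 14.23
tool_pos: [0.5646, -0.1015, 0.0721]
orientation: [[0.001, 0.632, 0.775], [0.0, 0.775, -0.632], [-1.0, 0.001, 0.001]]
force: [-1.9, -2.0, 8.1]
gripper_width: 0.0086
```

```bash
python3 -c "
from h import *
s=robot.state(); print(s['wrist_torque']); to([.5645,-.1015,.0721],89)
snap('scene','s16',1)
"
```

```text
[-0.54806902  0.56804624  0.03710165]
t 14.23 pos [ 0.5646 -0.1015  0.0721] F [-1.88 -2.02  8.08] w 0.0086 yaz 50.78 xax [ 1.5e-03  3.0e-04 -1.0e+00] 
 shift cm [ 0.   -0.01 -0.01] rotx deg -38.22 q7 1.356
```

Request:
drive_tool(moves=[[[0,-0.01,0],[4,0,0],255],[[0,-0.02,0],[8,0,0],255],[[0,-0.03,0],[12,0,0],255],[[0,-0.04,0],[16,0,0],255],[[0,-0.05,0],[20,0,0],255]])

```text
t: 14.7
tool_pos: [0.5642, -0.1019, 0.0721]
orientation: [[0.001, 0.859, 0.512], [0.0, 0.512, -0.859], [-1.0, 0.001, 0.0]]
force: [-2.5, -1.5, 7.4]
gripper_width: 0.0086
```

Request:
drive_tool(moves=[[[0,-0.01,0],[4,0,0],255],[[0,-0.02,0],[8,0,0],255],[[0,-0.03,0],[12,0,0],255],[[0,-0.04,0],[16,0,0],255],[[0,-0.05,0],[20,0,0],255]])

```text
t: 15.12
tool_pos: [0.5637, -0.1021, 0.0721]
orientation: [[0.001, 0.982, 0.187], [0.0, 0.187, -0.982], [-1.0, 0.001, -0.0]]
force: [-3.5, -1.4, 9.2]
gripper_width: 0.0083
```

```bash
python3 -c "
from h import *
s=robot.state(); print(s['wrist_torque']); to([.5633,-.1021,.0721],-1)
"
```

```text
[-0.42354337  0.70028688  0.03325385]
t 15.12 pos [ 0.5637 -0.1021  0.0721] F [-3.52 -1.38  9.17] w 0.0083 yaz 10.78 xax [ 1.3e-03  3.0e-04 -1.0e+00] 
 shift cm [-0.   -0.04 -0.01] rotx deg 11.78 q7 0.798
```

Request:
drive_tool(moves=[[[0,-0.01,0],[4,0,0],255],[[0,-0.02,0],[8,0,0],255],[[0,-0.03,0],[12,0,0],255],[[0,-0.03,0],[12,0,0],255],[[0,-0.03,0],[12,0,0],255]])

```text
t: 15.53
tool_pos: [0.5634, -0.1022, 0.072]
orientation: [[0.001, 1.0, -0.018], [0.0, -0.018, -1.0], [-1.0, 0.001, -0.0]]
force: [-3.6, -2.1, 8.2]
gripper_width: 0.0086
```

```bash
python3 -c "
from h import *
s=robot.state(); print(s['wrist_torque']); to([.5633,-.1021,.0721],-1)
st,p=snap('scene','s17',1)
cv2.imwrite('pics/s17c.png',cv2.resize(p['frame'][110:190,150:230,::-1],None,fx=7,fy=7,interpolation=cv2.INTER_CUBIC))
"
```

```text
[-0.44590966  0.72970417 -0.04549546]
t 15.53 pos [ 0.5634 -0.1022  0.072 ] F [-3.58 -2.1   8.22] w 0.0086 yaz -1.05 xax [ 0.001  0.    -1.   ] 
 shift cm [-0.01 -0.01 -0.01] rotx deg -0.05 q7 0.634
```

View pics/s17c.png

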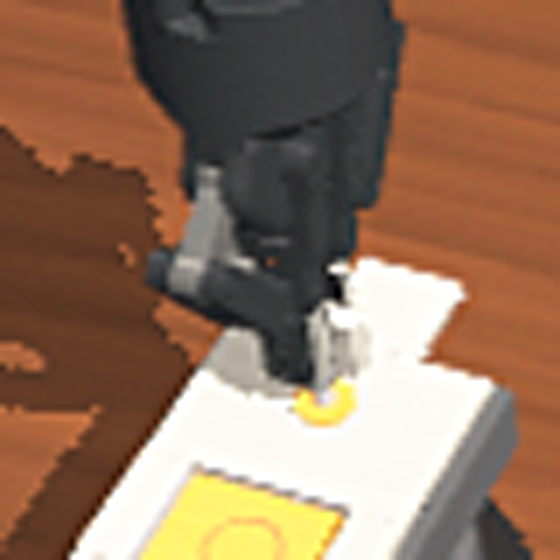

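Request:
drive_tool(moves=[[[-0.03,0,0],[0,0,0],255],[[-0.06,0,0],[0,0,0],255],[[-0.1,0,0],[0,0,0],255],[[-0.1,0,0],[0,0,0],255]])

```text
t: 15.92
tool_pos: [0.5633, -0.1022, 0.0727]
orientation: [[0.001, 1.0, -0.018], [0.0, -0.018, -1.0], [-1.0, 0.001, -0.0]]
force: [-3.2, -2.4, 3.8]
gripper_width: 0.0083
```

Request:
drive_tool(moves=[[[0,0,0],[0,0,0],200],[[0,0,0],[0,0,0],160],[[0,0,0],[0,0,0],130],[[0,0,0],[0,0,0],130],[[0,0,0],[0,0,0],130]])

```text
t: 16.33
tool_pos: [0.5639, -0.1012, 0.0727]
orientation: [[0.002, 1.0, -0.017], [0.001, -0.017, -1.0], [-1.0, 0.002, -0.001]]
force: [-0.4, -0.1, 0.4]
gripper_width: 0.0416
```

```bash
python3 -c "
from h import *
to([.5633,-.1021,.0721],-1)
st,p=snap('scene','s18',1)
cv2.imwrite('pics/s18c.png',cv2.resize(p['frame'][110:190,150:230,::-1],None,fx=7,fy=7,interpolation=cv2.INTER_CUBIC))
"
```

```text
t 16.33 pos [ 0.5639 -0.1012  0.0727] F [-0.42 -0.14  0.39] w 0.0416 yaz -0.98 xax [ 0.0016  0.001  -1.    ] 
 shift cm [ 0.06 -0.06  0.09] rotx deg 0.02 q7 0.633
```

View pics/s18c.png

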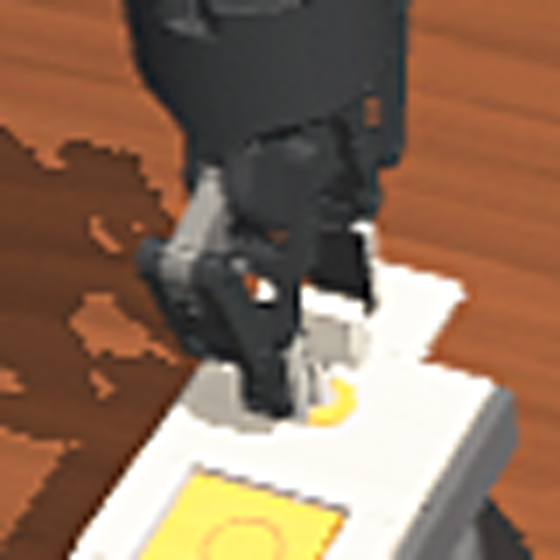

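Open and clear. I'll retreat straight up.

Request:
drive_tool(moves=[[[-1,0,0],[0,0,0],130],[[-3,0,0],[0,0,0],130],[[-6,0,0],[0,0,0],130],[[-10,0,0],[0,0,0],130],[[-14,0,0],[0,0,0],130]])

```text
t: 16.8
tool_pos: [0.5628, -0.102, 0.2145]
orientation: [[0.0, 1.0, -0.018], [0.0, -0.018, -1.0], [-1.0, 0.0, -0.0]]
force: [0.5, 0.3, 0.3]
gripper_width: 0.0419
```

Request:
drive_tool(moves=[[[-4,4,0],[0,0,0],130],[[-6,-4,0],[0,0,0],130],[[-6,-8,0],[0,0,0],130],[[-6,-10,0],[0,0,0],130],[[-6,-10,0],[0,0,0],130]])

```text
t: 17.22
tool_pos: [0.4596, -0.1019, 0.2719]
orientation: [[-0.002, 1.0, -0.021], [0.003, -0.021, -1.0], [-1.0, -0.002, -0.003]]
force: [-0.6, 0.3, 1.7]
gripper_width: 0.0418
```

```bash
python3 -c "
from h import *
from fit import pt
to([.5633,-.1021,.0721],-1)
P=[.66177,-.10286,-.02835,0]
a=[]
for n in ('top','scene'):
    st,p=snap(n,n+'20',1.5)
    u=proj(st,p,pt(P,.097,0,.04))[0];o=np.round(u-30).astype(int)
    for d in (.0,.01,.0125,.015,.018):
        print(n,d,[((proj(st,p,pt(P,*q))[0]-o+.5)*6.5).round().tolist() for q in [(.097+.0045,.017,.065-d),(.097-.0045,.017,.065-d),(.097+.0045,-.017,.065-d),(.097-.0045,-.017,.065-d)]])
    a.append(cv2.resize(p['frame'][o[1]:o[1]+60,o[0]:o[0]+60,::-1],None,fx=6.5,fy=6.5,interpolation=cv2.INTER_CUBIC))
cv2.imwrite('pics/c20.png',np.hstack(a))
"
```

```text
t 17.22 pos [ 0.4596 -0.1019  0.2719] F [-0.62  0.28  1.72] w 0.0418 yaz -1.23 xax [-0.0017  0.0027 -1.    ] 
 shift cm [19.97 10.4  -0.15] rotx deg -0.23 q7 0.242
top 0.0 [[155.0, 197.0], [155.0, 169.0], [266.0, 202.0], [266.0, 173.0]]
top 0.01 [[150.0, 203.0], [151.0, 175.0], [260.0, 207.0], [260.0, 179.0]]
top 0.0125 [[149.0, 204.0], [149.0, 176.0], [259.0, 209.0], [259.0, 180.0]]
top 0.015 [[148.0, 206.0], [148.0, 177.0], [257.0, 210.0], [257.0, 182.0]]
top 0.018 [[146.0, 207.0], [147.0, 179.0], [255.0, 212.0], [256.0, 183.0]]
scene 0.0 [[244.0, 149.0], [232.0, 167.0], [151.0, 124.0], [139.0, 142.0]]
scene 0.01 [[247.0, 170.0], [236.0, 189.0], [155.0, 146.0], [142.0, 164.0]]
scene 0.0125 [[248.0, 176.0], [236.0, 194.0], [156.0, 151.0], [143.0, 169.0]]
scene 0.015 [[249.0, 181.0], [237.0, 199.0], [156.0, 156.0], [144.0, 174.0]]
scene 0.018 [[250.0, 188.0], [238.0, 206.0], [158.0, 163.0], [145.0, 181.0]]
```

View pics/c20.png

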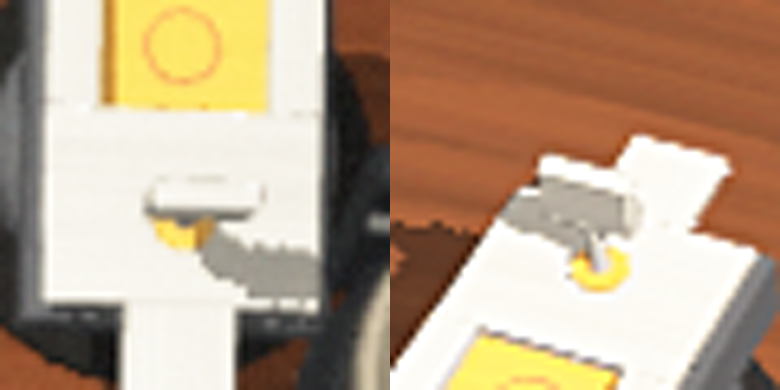

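View pics/scene20.png

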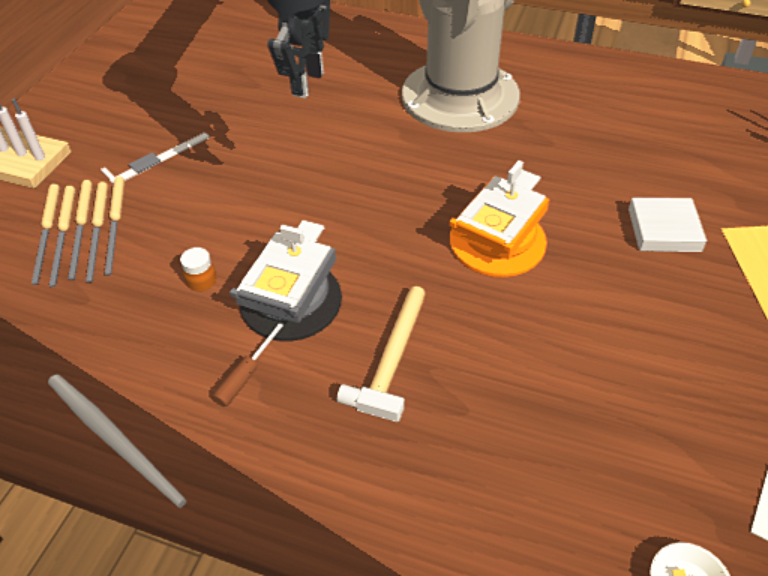

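```bash
python3 -c "
from h import *
print(robot.finish_job(), robot.state()['t'])"
```

```text
the job is handed in; nothing more can be done
the job is handed in; nothing more can be done
```

The clamp on the dark steel block is shut and its stud is locked. I handed the job in at about 17.3 s, with the gripper open and touching nothing. The hand-in gives no verdict.

**Folding:** I pushed the thumb tab down with the closed fingertips at about 2 N. The last step met the block at about 21 N on the tab before I backed off, well above the 2 to 6 N folding range. The stud was not touched then.

**Locking:**
- I gripped the wing and pressed it about 15 mm, until the force climbed from about 4 N to about 8 N.
- I turned it 90° clockwise at 7 to 9 N, with a turning moment under 0.1 N m.
- I then eased the push back to about 4 N and opened the fingers.

**Last checks:** Seen in both the scene and top views, the wing bar lies across the clamp, within 1 to 2° of square. It stays about 12.5 mm down, the 2.5 mm rise expected of a caught stud. The clamp lies flat, and the hammer, graver, jar and orange look-alike look unmoved.

**Disagreements:**
- **Fingertips:** they stood about 25 to 30 mm behind the TCP, not 11 mm ahead as stated. I worked from the images and contact instead.
- **First clamp fit:** it put the wing about 7 mm too far from the robot. I corrected it once the clamp was shut.
- **Wrist camera:** it differed from the other two cameras by about 2 mm.
- **Turning axis:** my axis was about 1.6 mm off the stud's, which showed as up to about 3.6 N sideways on the wing. I corrected it partway through the turn.

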